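# Change the batch in the notebook drying chest

## Task

Change the batch in the warm-air drying chest: take the dry blue notebooks out into the plywood tray, and lay every freshly glued cream notebook flat on the chest floor, side by side and none on top of another. Shut the lid fully, slide the brass barrel bolt fully home into its keeper, and only then twist the black start knob clockwise to its stop, hold it there a moment and let it spring back. Do not knock over the open glue jar.

Things in the scene. Friction and masses are not known exactly. Their poses are not given: they have to be found in the camera images.
- wet1: Freshly glued (cream cover with a red motif and red spine) pocket notebook, a rigid block 100 x 56 x 14 mm, about 70 g; origin at the centre of its underside, x along its 100 mm length, y along its 56 mm width towards the spine, z up. Starts lying flat on the table in front of the chest; some of the three are absent (None).
- wet2: Freshly glued (cream cover with a red motif and red spine) pocket notebook, a rigid block 100 x 56 x 14 mm, about 70 g; origin at the centre of its underside, x along its 100 mm length, y along its 56 mm width towards the spine, z up. Starts lying flat on the table in front of the chest; some of the three are absent (None).
- wet3: Freshly glued (cream cover with a red motif and red spine) pocket notebook, a rigid block 100 x 56 x 14 mm, about 70 g; origin at the centre of its underside, x along its 100 mm length, y along its 56 mm width towards the spine, z up. Starts lying flat on the table in front of the chest; some of the three are absent (None).
- dry1: Dry (blue cover, pale motif, maroon spine) pocket notebook, a rigid block 100 x 56 x 14 mm, about 70 g; origin at the centre of its underside, x along its 100 mm length, y along its 56 mm width towards the spine, z up. Starts lying flat inside the chest, its length about along the chest's x; one of the two may be absent (None).
- dry2: Dry (blue cover, pale motif, maroon spine) pocket notebook, a rigid block 100 x 56 x 14 mm, about 70 g; origin at the centre of its underside, x along its 100 mm length, y along its 56 mm width towards the spine, z up. Starts lying flat inside the chest, its length about along the chest's x; one of the two may be absent (None).
- dryer: Off-white drying chest, fixed. Origin under the middle of the open chest part; x away from the robot, y left along its front, z up. Chest part outside 130 (x) x 285 (y) mm, rim 75 mm high, walls 5 mm, inside 120 x 275 mm. On its right the control housing, y -142 to -272 mm, top 78 mm high, carries the keeper and start knob.
- chest_floor (a point): Middle of the chest's flat inner floor, 22 mm above the table. Three notebooks fit side by side on it with their length along the chest's x, centres at y = -83, 0 and 83 mm.
- tray: Plywood tray for dry notebooks, fixed, left or right of the chest, open on top: outside 200 (x) x 140 (y) x 30 mm, walls and floor 5 mm; origin at the centre of its underside. Two notebooks fit side by side, their length along the tray's y, centres at x = -45 and 45 mm; one on the other is also fine.
- glue_jar: Open white glue jar, loose, full: 84 mm diameter, 125 mm high, 0.6 kg, origin at the centre of its underside. A bystander, it stands where the tray does not: left or right of the chest.
- lid_hinge (a point): Middle of the lid's hinge axis, which runs along the chest's y on the far top edge of the chest (65 mm beyond the chest's origin in x, 75 mm above it).
- lid (a joint): Angle of the glazed aluminium lid in rad: 0 shut, 1.8 open (leaning a little beyond upright, away from the robot). Plate 285 mm wide, reaching 134 mm from the hinge, 10 mm thick above the rim plane when shut. The stiff hinge (0.42 N m friction) holds it where it is left: push it right down (about 4 N, 100 mm from the hinge). Its outer face is bare where the chest's y exceeds 35 mm.
- lid_lip (a point): Middle of the top face of the lip, 120 mm wide, 20 mm deep, 8 mm thick, that sticks out of the middle of the lid's front edge; 144 mm from the hinge.
- bolt (a joint): Travel in m of the brass barrel bolt on the lid's outer face, along the chest's y: 0 drawn back, 0.045 fully home (moved towards the chest's -y, into the keeper). About 2 N friction; it stays where it is left. The rod enters the keeper only if the lid is down within about 0.03 rad, else it strikes the keeper.
- bolt_knob (a point): Point 4 mm below the top of the bolt's knob, a round pin of 14 mm diameter, upright when the lid is shut. Then it is 123 mm above the table, 40 mm nearer the robot than the chest's origin; the 10 mm thick rod's axis lies 30 mm below it, the lid's face 38 mm. Rod guides stand 21 mm beyond the pin's axis at each end of its travel.
- keeper (a point): Centre of the steel keeper (staple) on the control housing, opening 18 mm wide, 14 mm long in y, 24 mm high above the housing; its top is 107 mm above the table.
- start_knob (a joint): Turn in rad of the spring-return start knob: 0 at rest, 0.9 at its stop, growing clockwise seen from above. The spring takes 0.05 N m at rest and 0.23 N m at the stop, and turns it back when let go.
- start_grip (a point): Point on the start knob's vertical axis, 102 mm above the table. The knob is a black upright bar 52 mm long (along the point's x), 14 mm thick (its y), 30 mm high, its top 10 mm above this point, on a 40 mm disc 4 mm thick on the control housing. At rest it lies along the chest's x.
Mind the look-alikes: they are no part of the job. Leave any green or turquoise look-alike of the wet2 alone.

How it is judged (in metres and radians):
On the way, in this order (a step that is already met when the one before it is completed fails the run):
1. the lid is fully shut over all the freshly glued notebooks, which lie flat on the chest floor, and the dry notebooks lie in the tray (x of wet1 in the frame of dryer between -0.055 and 0.055 m and y of wet1 in the frame of dryer between -0.125 and 0.125 m and z of wet1 in the frame of dryer between 0.015 and 0.03 m and angle between each of wet1, wet2, wet3, dry1, dry2's own z axis and vertical below 0.12 rad and x of wet2 in the frame of dryer between -0.055 and 0.055 m and y of wet2 in the frame of dryer between -0.125 and 0.125 m and z of wet2 in the frame of dryer between 0.015 and 0.03 m and x of wet3 in the frame of dryer between -0.055 and 0.055 m and y of wet3 in the frame of dryer between -0.125 and 0.125 m and z of wet3 in the frame of dryer between 0.015 and 0.03 m and x of dry1 in the frame of tray between -0.085 and 0.085 m and y of dry1 in the frame of tray between -0.06 and 0.06 m and z of dry1 in the frame of tray between 0 and 0.03 m and x of dry2 in the frame of tray between -0.085 and 0.085 m and y of dry2 in the frame of tray between -0.06 and 0.06 m and z of dry2 in the frame of tray between 0 and 0.03 m and value of joint lid below 0.03 rad), for 0.2 s.
2. the bolt is fully home in its keeper with the lid shut (value of joint bolt above 0.038 m and value of joint lid below 0.03 rad), for 0.2 s.
3. the start knob is held at its stop with the bolt home (value of joint start_knob above 0.82 rad and value of joint bolt above 0.038 m), for 0.2 s.
At the end, for the whole second after the job is handed in: Cream notebooks flat (7 degrees) on the chest floor, blue ones flat in the tray, all at rest; lid within 0.03 rad of shut; bolt shot at least 38 of 45 mm; start knob turned past 0.82 of 0.9 rad with the bolt home, then back below 0.08 rad (all of step 2 and x of wet1 in the frame of dryer between -0.055 and 0.055 m and y of wet1 in the frame of dryer between -0.125 and 0.125 m and z of wet1 in the frame of dryer between 0.015 and 0.03 m and angle between each of wet1, wet2, wet3, dry1, dry2's own z axis and vertical below 0.12 rad and x of wet2 in the frame of dryer between -0.055 and 0.055 m and y of wet2 in the frame of dryer between -0.125 and 0.125 m and z of wet2 in the frame of dryer between 0.015 and 0.03 m and x of wet3 in the frame of dryer between -0.055 and 0.055 m and y of wet3 in the frame of dryer between -0.125 and 0.125 m and z of wet3 in the frame of dryer between 0.015 and 0.03 m and x of dry1 in the frame of tray between -0.085 and 0.085 m and y of dry1 in the frame of tray between -0.06 and 0.06 m and z of dry1 in the frame of tray between 0 and 0.03 m and x of dry2 in the frame of tray between -0.085 and 0.085 m and y of dry2 in the frame of tray between -0.06 and 0.06 m and z of dry2 in the frame of tray between 0 and 0.03 m and linear speed of each of wet1, wet2, wet3, dry1, dry2 below 0.02 m/s and value of joint start_knob below 0.08 rad); the robot touches nothing.
It fails at once if the start knob is turned while the bolt is not home (value of joint start_knob above 0.5 rad and value of joint bolt below 0.03 m).
It fails at once if the glue jar is knocked over (angle between glue_jar's own z axis and vertical above 0.5 rad).
Of wet1, wet2, wet3 only 2 to 3 are there at a start; the rules pass over those that are not, and their reading is None.
Of dry1, dry2 only 1 to 2 are there at a start; the rules pass over those that are not, and their reading is None.
At some moment in a run one of wet1, wet2, wet3 may be knocked a few centimetres aside while the robot is not near it.
Once in a run the grip may slacken for a moment while it holds something.
It also fails if it takes over 208 s, if anything falls off the work surface, if the arm or the gripper's body presses on something with over 40 N, if the wrist force passes 120 N, or if a joint passes its speed limit or range.

## Robot

A 7-joint arm with a two-finger parallel gripper is mounted at the origin on the work surface. World frame = base frame: x ahead of the robot, y to its left, z up, the work surface at z = 0. Lengths are in m, angles in degrees, forces in N, time in s.
With the tool pointing down it reaches from about 0.425 to 0.875 m from the base axis. Payload 4.7 kg.
Tool frame: the origin (TCP) lies midway between the tips of the shut fingers; the grasp point (between the pads) lies 19 mm behind it; z points along the fingers, y is the direction in which the jaws open and shut (so a half turn about z gives the same grasp; the last joint's range is limited). The gripper opens to 87 mm and grips with 3 to 60 N. Pads are 19 mm wide; open, the fingers measure 117 mm over their backs; the gripper's body (75 mm by 190 mm) begins 51 mm behind the grasp point.
Start: joints at [75.006, 18.392, -4.016, 83.108, 1.295, 78.541, -3.26], TCP at [0.177, -0.625, 0.223] pointing down, gripper open.
Joint ranges: [-163.93, 163.93], [-17.29, 119.83], [-79.2, 71.16], [3.27, 140.29], [-89.18, 269.18], [5.43, 117.66], [-154.24, 154.24]. Speed limits (degrees/s): [147.25, 147.25, 180, 180, 180, 180, 180].

## Interface

Orientations are given as [roll, pitch, yaw] about the fixed x, y, z axes, in that order (R = Rz(yaw) Ry(pitch) Rx(roll)).
In Python, from cell import env gives the robot as it stands. The module is installed in compiled form; this text tells all that it offers.
- The arm moves only by the tool servo_tool, never from a script. Its argument "plan" is a list of rows, each a list of 3 entries, a list of its own where there are three numbers: the opening, from 0 (shut) to 1 (fully open), then the shift along the tool's x, y, z in cm, then the turn, a rotation vector about the tool's x, y, z in degrees. A call has 1 to 20 rows; each row shifts and turns the pose as measured when the row begins, along the tool's axes as they then stand; what a row does not reach is not made up. A row lasts 1/12 s, in which the tool goes at most 41.7 mm and 7.16 degrees, less where a joint would pass 70% of its speed; a pose out of reach is approached as far as the arm can. A call is refused whole if a number of a shift passes 4.17 or a number of a turn 7.16, either way. A call with a gripper value outside its range is refused whole. The fingers move at their own pace and stop on an object; "force" is the grip in N (left out, the last holds). Time passes only in rows, so rows that do not move let the fingers close. It gives the time, the measured TCP pose, the force and the opening at its end, in the units of the state.
- env.get_obs(): the state, without advancing time (a new reading comes with each control period).
- env.read_camera(name): name is "side" or "top"; returns a dict with "image" (384x512x3 uint8, blue, green, red), "fx", "fy", "cx", "cy" (pixels), "k1" (the pictures are not rectified: a ray, as slopes to the right and down, at radius r is drawn at 1 + k1 r^2 times it, then the intrinsics apply), "rvec" (rotation vector, rad) and "tvec" (3), from world to camera coordinates, as OpenCV has them. Camera axes: x right, y down, z forward; pixel columns grow to the right and rows downward; lengths in m; the calibration is good to about 2 mm. A picture is of the moment at which its call begins. There is no depth.
- env.sign_off(): hands the job in, once; it reports no verdict.
The state is a dict: "time_s": time; "qpos": joint angles; "joint_velocities": joint speeds; "effort": joint torques, N m; "tool_pos": TCP position; "tool_rot": TCP orientation; "force": force on the tool from outside, world axes, zero at the start; "wrist_torque": the same for the moment, N m; "grip_width": finger opening in m.
Only numpy, scipy, OpenCV 4.12 (cv2) and the standard library are available. Lean on these libraries where they do the work, as an engineer would, in place of code of your own. Each camera call takes 0.05 s, during which the arm holds its last target. There are 200 camera calls.

## Working session

There is one attempt and no reset: what is moved stays moved. The work goes in short steps, Python scripts to look and compute and a tool call to move; the robot and the scene stay as the last step left them, time stands still between calls to the robot, and variables do not carry over. Pictures are saved under pics/ and viewed, about 12 in all and at most 16, crops included, and the job is handed in when it is done.

Besides the shell and the picture viewer there is one more tool, called after "Request:" in YAML: its name, and indented under it one key for each argument. servo_tool: Moves the arm, as the interface text tells. Its arguments: {"type":"object","properties":{"plan":{"type":"array"},"force":{"type":"number"}},"required":["plan"]}

```bash
mkdir -p pics
cat > h.py <<'E'
import numpy as np, cv2
from cell import env
def cam(n):
    c=env.read_camera(n); return c
def ray(c,uv):
    x=np.array([(uv[0]-c['cx'])/c['fx'],(uv[1]-c['cy'])/c['fy']]); u=x.copy()
    for _ in range(30): u=x/(1+c['k1']*(u@u))
    R=cv2.Rodrigues(np.array(c['rvec'],float))[0]; t=np.array(c['tvec'],float).ravel()
    return -R.T@t, R.T@np.array([u[0],u[1],1])
def onz(c,uv,z):
    o,d=ray(c,uv); return o+d*(z-o[2])/d[2]
def proj(c,P):
    R=cv2.Rodrigues(np.array(c['rvec'],float))[0]; p=R@np.array(P,float)+np.array(c['tvec'],float).ravel()
    u=p[:2]/p[2]; u=u*(1+c['k1']*(u@u)); return np.array([u[0]*c['fx']+c['cx'],u[1]*c['fy']+c['cy']])
E
python3 - <<'E'
from h import *
for n in('top','side'):
    c=cam(n); cv2.imwrite(f'pics/{n}0.png',c['image']); print(n,{k:np.round(v,3) for k,v in c.items() if k!='image'}, ray(c,(256,192)))
print(env.get_obs())
E
```

```text
top {'fx': np.float64(475.151), 'fy': np.float64(475.151), 'cx': np.float64(257.867), 'cy': np.float64(191.456), 'k1': np.float64(-0.156), 'rvec': array([ 2.154, -2.148,  0.106]), 'tvec': array([0.01 , 0.45 , 1.263])} (array([ 0.2971909 , -0.01536102,  1.30756192]), array([ 0.11701412,  0.02432737, -0.99284069]))
side {'fx': np.float64(498.684), 'fy': np.float64(498.684), 'cx': np.float64(255.189), 'cy': np.float64(182.498), 'k1': np.float64(-0.151), 'rvec': array([ 2.361, -0.167,  0.059]), 'tvec': array([-0.422,  0.111,  1.622])} (array([ 0.28020546, -1.10470047,  1.23319225]), array([ 0.09151415,  0.68011715, -0.72762047]))
{'time_s': 0.1, 'qpos': array([75.00592299, 18.43665576, -4.01376273, 83.16858006,  1.29480588,
       78.54053753, -3.2626709 ]), 'joint_velocities': array([ 0.07117109, -0.04146902,  0.0281763 , -0.17302443, -0.03148314,
       -0.00751677, -0.01266864]), 'effort': array([-4.11101297e-06, -4.92572987e+01, -4.05687941e-01, -3.13400459e+01,
       -6.41433243e-02,  3.94803251e-02,  5.83424526e-05]), 'tool_pos': array([ 0.17680231, -0.62497355,  0.22154389]), 'tool_rot': array([-1.79899441e+02,  5.82637728e-03,  1.57993035e+01]), 'force': array([-0.04838197, -0.13733348,  0.26296379]), 'wrist_torque': array([-0.01867917,  0.02288531, -0.00253721]), 'grip_width': 0.0871589998645315}
```

View pics/top0.png

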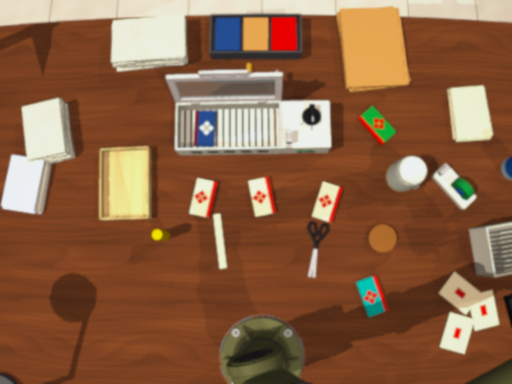

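View pics/side0.png

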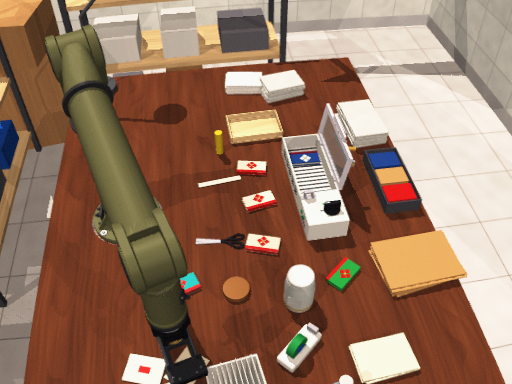

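Wet notebooks are at top-view pixels (203,197), (261,196) and (326,202), each cream with a red spine and motif. Look-alikes are green (377,124), turquoise (371,296) and red-motif cards near (460,292), (485,310) and (457,333). There is one blue notebook in the chest at (206,127). The tray is at (125,184) on the left and the jar at (407,173) on the right.

```bash
cat > m.py <<'E'
from h import *
def books(c,lo,hi,kind,z):
    im=c['image']; hsv=cv2.cvtColor(im,cv2.COLOR_BGR2HSV)
    if kind=='wet': m=cv2.inRange(hsv,(0,0,140),(40,95,255))|cv2.inRange(hsv,(0,150,120),(6,255,255))|cv2.inRange(hsv,(173,150,120),(180,255,255))
    else: m=cv2.inRange(hsv,(105,120,40),(130,255,255))
    w=np.zeros_like(m); w[lo[1]:hi[1],lo[0]:hi[0]]=255; m=cv2.morphologyEx(m&w,cv2.MORPH_CLOSE,np.ones((5,5)))
    if kind=='wet': m=cv2.morphologyEx(m,cv2.MORPH_OPEN,np.ones((3,3)))
    for k in cv2.findContours(m,cv2.RETR_EXTERNAL,cv2.CHAIN_APPROX_NONE)[0]:
        if cv2.contourArea(k)<150: continue
        p=np.array([onz(c,q[0],z)[:2]*1000 for q in k],np.float32)
        ce,s,a=cv2.minAreaRect(p)
        if s[0]<s[1]: a+=90
        print(kind,np.round(ce,0),np.round(s,0),'len dir deg',round(a,1), 'px',k.reshape(-1,2).mean(0).round())
E
python3 - <<'E'
from m import *
c=cam('top')
books(c,(185,170),(350,225),'wet',.014)
books(c,(175,100),(285,150),'dry',.036)
for n,uv,z in [('chest front-left',(174,154),.075),('front right housing',(331,153),.078),('tray tl',(99,148),.03),('tray tr',(150,147),.03),('tray bl',(99,219),.03),('tray br',(151,219),.03),('knob',(311,115),.112),('jar top',(412,168),.125),('keeper',(291,135),.1)]: print(n,onz(c,uv,z).round(3))
a=cv2.resize(c['image'][55:160,160:340],None,fx=4.4,fy=4.4,interpolation=cv2.INTER_CUBIC)
cv2.imwrite('pics/crop1.png',a)
E
```

```text
wet [ 424. -178.] [ 61. 105.] len dir deg 161.7 px [327. 202.]
wet [425. 156.] [128.  88.] len dir deg 0.7 px [206. 202.]
wet [438.   2.] [105.  62.] len dir deg 11.5 px [261. 196.]
dry [598. 156.] [42. 42.] len dir deg 179.8 px [205. 138.]
dry [652. 153.] [45. 37.] len dir deg 89.6 px [207. 118.]
chest front-left [0.544 0.234 0.075]
front right housing [ 0.546 -0.183  0.078]
tray tl [0.572 0.458 0.03 ]
tray tr [0.573 0.311 0.03 ]
tray bl [0.372 0.449 0.03 ]
tray br [0.373 0.302 0.03 ]
knob [ 0.639 -0.128  0.112]
jar top [ 0.499 -0.384  0.125]
keeper [ 0.589 -0.076  0.1  ]
```

View pics/crop1.png

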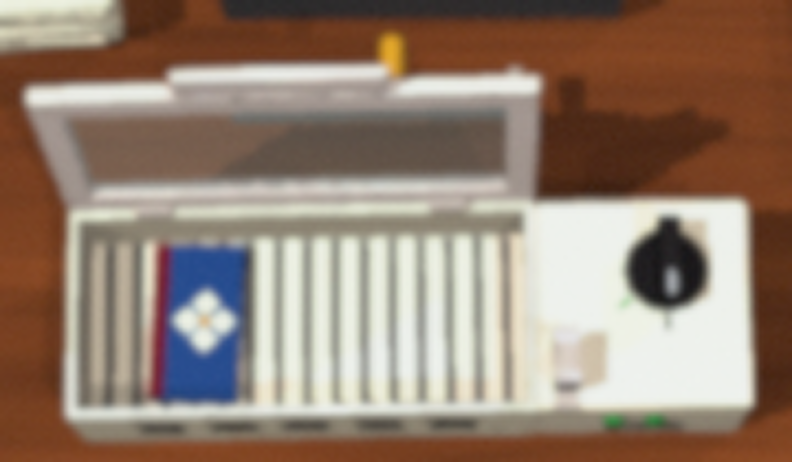

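The crop shows exactly one blue notebook (crop centre (205,322)), an open lid with its gold bolt knob at the top, the keeper at (570,360) and the knob at (667,268). So three wet, one dry. I'll measure these more precisely while moving.

```bash
cat > d.py <<'E'
# python3 d.py x y z(mm) yaw : remaining shift in tool axes (cm) and turn about tool z
import sys
from h import *
from scipy.spatial.transform import Rotation as Ro
def go(x,y,z,yaw):
    o=env.get_obs(); R=Ro.from_euler('xyz',o['tool_rot'],degrees=True)
    T=Ro.from_euler('xyz',[180,0,yaw],degrees=True)
    print('->',(x,y,z,yaw),'shift cm',(R.inv().apply(np.array([x,y,z])/1000-o['tool_pos'])*100).round(2),'turn',(R.inv()*T).as_rotvec(degrees=True).round(1))
if __name__=='__main__': go(*map(float,sys.argv[1:5]))
E
python3 - <<'E'
from m import *
import d
c=cam('top')
books(c,(185,170),(216,225),'wet',.014)
f=lambda u,v:(160+u/4.4,55+v/4.4)
for n,q,z in [('rim TL',(72,207),.075),('rim BL',(66,405),.075),('hous BR',(752,408),.078),('hous TR',(749,203),.078),('junction bot',(527,403),.075),('inner TR',(523,215),.075),('knob',(667,268),.105),('knobtip',(670,220),.112),('keeper',(569,340),.107),('boltknob',(391,50),.2),('dry TL',(152,248),.036),('dry TR',(247,250),.036),('dry BL',(152,398),.036),('dry BR',(240,402),.036)]: print(n,onz(c,f(*q),z).round(3))
d.go(610,157,220,0)
E
```

```text
wet [425. 165.] [128.  72.] len dir deg 0.8 px [205. 201.]
rim TL [0.688 0.232 0.075]
rim BL [0.563 0.232 0.075]
hous BR [ 0.56  -0.183  0.078]
hous TR [ 0.688 -0.183  0.078]
junction bot [ 0.563 -0.047  0.075]
inner TR [ 0.681 -0.045  0.075]
knob [ 0.639 -0.13   0.105]
knobtip [ 0.666 -0.132  0.112]
keeper [ 0.594 -0.071  0.107]
boltknob [0.738 0.031 0.2  ]
dry TL [0.672 0.188 0.036]
dry TR [0.671 0.127 0.036]
dry BL [0.575 0.185 0.036]
dry BR [0.573 0.13  0.036]
-> (610, 157, 220, 0) shift cm [ 62.98 -63.46   0.26] turn [-0.1  0.  15.8]
```

Request:
servo_tool:
  plan:
    - [1,[0,0,0],[0,0,5]]
    - [1,[0,0,0],[0,0,5]]
    - [1,[0,0,0],[0,0,4.8]]
    - [1,[2.0,-3.5,0],[0,0,0]]
    - [1,[2.0,-3.5,0],[0,0,0]]
    - [1,[2.0,-3.5,0],[0,0,0]]
    - [1,[2.0,-3.5,0],[0,0,0]]
    - [1,[2.0,-3.5,0],[0,0,0]]
    - [1,[2.0,-3.5,0],[0,0,0]]
    - [1,[2.0,-3.5,0],[0,0,0]]
    - [1,[2.0,-3.5,0],[0,0,0]]
    - [1,[2.0,-3.5,0],[0,0,0]]
    - [1,[2.0,-3.5,0],[0,0,0]]
    - [1,[2.0,-3.5,0],[0,0,0]]
    - [1,[2.0,-3.5,0],[0,0,0]]
    - [1,[2.0,-3.5,0],[0,0,0]]
    - [1,[2.0,-3.5,0],[0,0,0]]
    - [1,[2.0,-3.5,0],[0,0,0]]
    - [1,[2.0,-3.5,0],[0,0,0]]
    - [1,[2.0,-3.5,0],[0,0,0]]

```text
time_s: 1.87
tool_pos: [0.5199, -0.0177, 0.2157]
tool_rot: [179.8, 0.2, -1.1]
force: [1.2, -0.3, 0.2]
grip_width: 0.0866
```

```bash
python3 d.py 623 157 150 1
```

```text
-> (623.0, 157.0, 150.0, 1.0) shift cm [ 10.01 -17.68   6.46] turn [ 0.2  0.2 -2.1]
```

Request:
servo_tool:
  plan:
    - [1,[2.0,-3.5,0],[0.1,0.1,-2.1]]
    - [1,[2.0,-3.5,0],[0,0,0]]
    - [1,[2.0,-3.5,0],[0,0,0]]
    - [1,[2.0,-3.5,0],[0,0,0]]
    - [1,[1.5,-3,2],[0,0,0]]
    - [1,[0.3,-0.4,2],[0,0,0]]
    - [1,[0,0,2],[0,0,0]]
    - [1,[0,0,0],[0,0,0]]

```text
time_s: 2.53
tool_pos: [0.6203, 0.1785, 0.1529]
tool_rot: [-179.6, -0.1, 1.8]
force: [-0.9, 0.5, -0.1]
grip_width: 0.0873
```

Run:
```python
from m import *
import d
d.go(623,157,26,1)
c=cam('top')
a=cv2.resize(c['image'][60:240,80:340],None,fx=3,fy=3,interpolation=cv2.INTER_CUBIC)
cv2.imwrite('pics/t2.png',a)
```

```text
-> (623, 157, 26, 1) shift cm [ 0.19  2.25 12.68] turn [-0.4 -0.1  0.8]
```

View pics/t2.png

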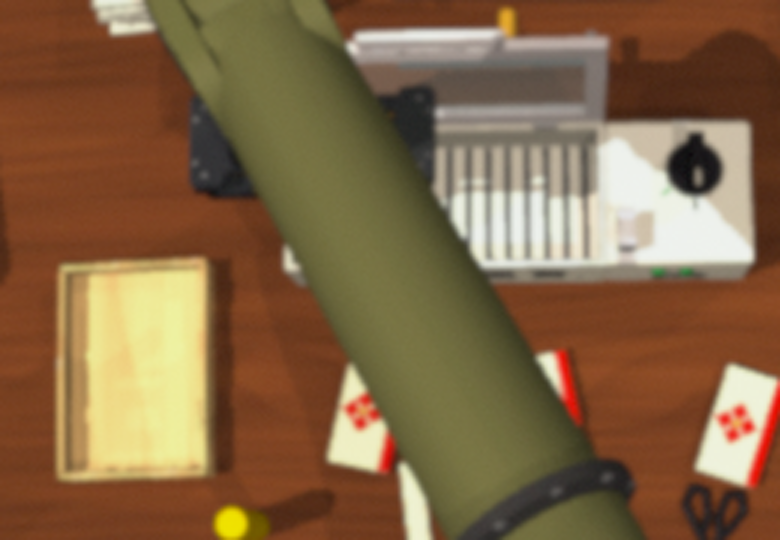

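The picture shows the gripper over the left part of the chest, with the arm hiding the blue notebook. The tray is clear at (135,370) and the wet notebooks have not moved.

Request:
servo_tool:
  plan:
    - [1,[0.2,2.2,2],[-0.4,0,0.8]]
    - [1,[0,0,3],[0,0,0]]
    - [1,[0,0,0],[0,0,0]]

```text
time_s: 2.83
tool_pos: [0.6264, 0.1561, 0.1086]
tool_rot: [-180.0, -0.6, 0.9]
force: [-1.3, -0.1, -0.5]
grip_width: 0.0873
```

```bash
python3 d.py 623 157 25 1
```

```text
-> (623.0, 157.0, 25.0, 1.0) shift cm [-0.43 -0.08  8.35] turn [-0.  -0.6 -0.1]
```

Request:
servo_tool:
  plan:
    - [1,[-0.3,0,2.5],[0,-0.6,0]]
    - [1,[0,0,2.5],[0,0,0]]
    - [1,[0,0,2],[0,0,0]]
    - [1,[0,0,1.0],[0,0,0]]
    - [1,[0,0,0.0],[0,0,0]]

```text
time_s: 3.25
tool_pos: [0.631, 0.1519, 0.0382]
tool_rot: [180.0, -0.8, 0.4]
force: [-0.5, -0.5, -0.3]
grip_width: 0.0868
```

```bash
python3 d.py 623 157 25 1
```

```text
-> (623.0, 157.0, 25.0, 1.0) shift cm [-0.82 -0.52  1.31] turn [ 0.1 -0.7 -0.6]
```

Request:
servo_tool:
  plan:
    - [1,[-0.8,-0.5,0.6],[0,-0.7,-0.6]]
    - [1,[0,0,0.6],[0,0,0]]
    - [1,[0,0,0.0],[0,0,0]]
    - [0,[0,0,0],[0,0,0]]
    - [0,[0,0,0],[0,0,0]]
    - [0,[0,0,0],[0,0,0]]
    - [0,[0,0,0],[0,0,0]]
    - [0,[0,0,0],[0,0,0]]
  force: 30

```text
time_s: 3.92
tool_pos: [0.6274, 0.1585, 0.0343]
tool_rot: [-180.0, -0.6, 1.0]
force: [-0.9, -0.3, -0.1]
grip_width: 0.0614
```

Request:
servo_tool:
  plan:
    - [0.9,[0,0,0],[0,0,0]]
    - [0.9,[0,0,0],[0,0,0]]
    - [0.9,[0,0,0],[0,0,0]]
    - [0.9,[-0.3,0.1,1.0],[0,-0.6,0]]
    - [0.9,[0,0,0],[0,0,0]]
    - [0.9,[0,0,0],[0,0,0]]

```text
time_s: 4.42
tool_pos: [0.6246, 0.1572, 0.0236]
tool_rot: [-180.0, -0.0, 1.0]
force: [-0.2, 0.4, 0.7]
grip_width: 0.0783
```

```bash
python3 d.py 623 157 25 1
```

```text
-> (623.0, 157.0, 25.0, 1.0) shift cm [-0.16  0.02 -0.14] turn [-0. -0.  0.]
```

Request:
servo_tool:
  plan:
    - [0,[0,0,0],[0,0,0]]
    - [0,[0,0,0],[0,0,0]]
    - [0,[0,0,0],[0,0,0]]
    - [0,[0,0,0],[0,0,0]]
    - [0,[0,0,0],[0,0,0]]
    - [0,[0,0,0],[0,0,0]]
    - [0,[0,0,0],[0,0,0]]
    - [0,[0,0,0],[0,0,0]]
    - [0,[0,0,-1.5],[0,0,0]]
    - [0,[0,0,-2.5],[0,0,0]]
    - [0,[0,0,-3],[0,0,0]]
    - [0,[0,0,-3],[0,0,0]]
    - [0,[0,0,-3],[0,0,0]]
    - [0,[0,0,0],[0,0,0]]
  force: 40

```text
time_s: 5.58
tool_pos: [0.6222, 0.1573, 0.1606]
tool_rot: [-180.0, 0.3, 1.1]
force: [1.4, 0.8, 0.6]
grip_width: 0.0557
```

```bash
python3 d.py 473 380 120 1
```

```text
-> (473.0, 380.0, 120.0, 1.0) shift cm [-14.47 -22.56   4.16] turn [-0.   0.3  0.1]
```

Request:
servo_tool:
  plan:
    - [0,[-1.0,-1.5,0],[0,0,0]]
    - [0,[-1.8,-2.8,0],[0,0,0]]
    - [0,[-1.8,-2.8,0],[0,0,0]]
    - [0,[-1.8,-2.8,0],[0,0,0]]
    - [0,[-1.8,-2.8,0],[0,0,0]]
    - [0,[-1.8,-2.8,0],[0,0,0]]
    - [0,[-1.8,-2.8,0],[0,0,0]]
    - [0,[-1.8,-2.8,0],[0,0,0]]
    - [0,[-0.9,-1.4,2],[0,0,0]]
    - [0,[0,0,2],[0,0,0]]
    - [0,[0,0,0],[0,0,0]]
    - [0,[0,0,0],[0,0,0]]

```text
time_s: 6.58
tool_pos: [0.4553, 0.3973, 0.1256]
tool_rot: [-179.8, 0.1, 1.4]
force: [0.1, 0.2, 0.4]
grip_width: 0.0558
```

```bash
python3 d.py 473 380 10 1
```

```text
-> (473.0, 380.0, 10.0, 1.0) shift cm [ 1.75  1.81 11.55] turn [-0.2  0.1  0.4]
```

Request:
servo_tool:
  plan:
    - [0,[1.7,1.8,1.5],[0,0,0.4]]
    - [0,[0,0,2.5],[0,0,0]]
    - [0,[0,0,2.0],[0,0,0]]
    - [0,[0,0,1.5],[0,0,0]]
    - [0,[0,0,0],[0,0,0]]
    - [0,[0,0,0],[0,0,0]]

```text
time_s: 7.08
tool_pos: [0.477, 0.3786, 0.0544]
tool_rot: [-179.7, -0.3, 0.7]
force: [0.4, -0.4, -1.1]
grip_width: 0.0554
```

```bash
python3 d.py 473 380 10 1
```

```text
-> (473.0, 380.0, 10.0, 1.0) shift cm [-0.42 -0.13  4.44] turn [-0.3 -0.3 -0.3]
```

Request:
servo_tool:
  plan:
    - [0,[-0.4,0,1.5],[-0.3,-0.3,0]]
    - [0,[0,0,1.5],[0,0,0]]
    - [0,[0,0,1.0],[0,0,0]]
    - [0,[0,0,0],[0,0,0]]
    - [0,[0,0,0.6],[0,0,0]]
    - [0,[0,0,0],[0,0,0]]
    - [0,[0,0,0],[0,0,0]]

```text
time_s: 7.67
tool_pos: [0.4752, 0.3795, 0.008]
tool_rot: [-179.9, -0.2, 0.6]
force: [0.4, -0.2, -0.8]
grip_width: 0.0553
```

Request:
servo_tool:
  plan:
    - [1,[0,0,0],[0,0,0]]
    - [1,[0,0,0],[0,0,0]]
    - [1,[0,0,0],[0,0,0]]
    - [1,[0,0,0],[0,0,0]]
    - [1,[0,0,0],[0,0,0]]
    - [1,[0,0,-2.5],[0,0,0]]
    - [1,[0,0,-4],[0,0,0]]
    - [1,[0,0,-4],[0,0,0]]
    - [1,[0,0,-4],[0,0,0]]
    - [1,[0,0,0],[0,0,0]]

```text
time_s: 8.5
tool_pos: [0.4735, 0.3791, 0.1581]
tool_rot: [-180.0, 0.0, 0.7]
force: [1.0, 2.2, 0.5]
grip_width: 0.087
```

Run:
```python
from m import *
c=cam('top')
books(c,(185,170),(350,212),'wet',.014)
a=cv2.resize(c['image'][60:240,80:345],None,fx=3,fy=3,interpolation=cv2.INTER_CUBIC)
cv2.imwrite('pics/t3.png',a)
```

```text
wet [ 430. -180.] [62. 87.] len dir deg 161.5 px [327. 198.]
wet [439. 161.] [62. 97.] len dir deg 168.6 px [203. 196.]
wet [441.   2.] [100.  62.] len dir deg 12.2 px [261. 195.]
```

View pics/t3.png

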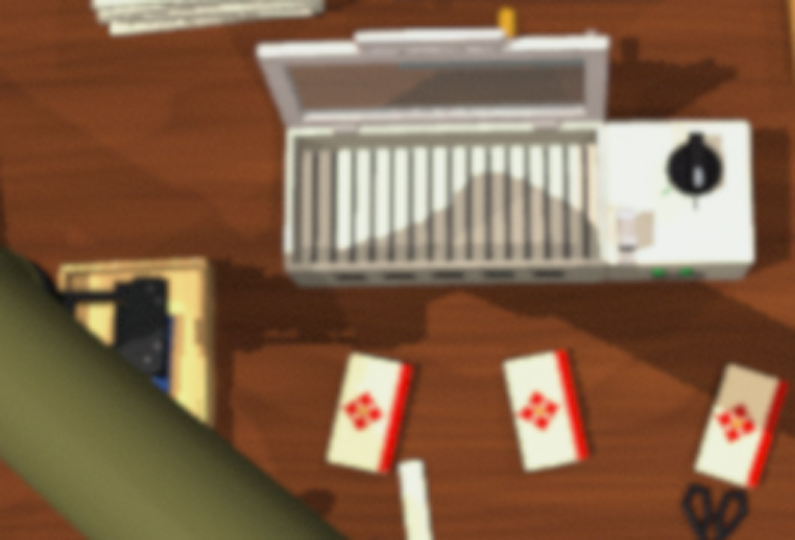

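The blue notebook is in the tray and was released cleanly. The wet notebooks are unchanged at crop positions (369,412), (547,409) and (741,425), and the chest is empty. Next is the right-hand notebook.

Request:
servo_tool:
  plan:
    - [1,[-0.2,4,0],[0,0,0]]
    - [1,[-0.3,4,0],[0,0,0]]
    - [1,[-0.3,4,0],[0,0,0]]
    - [1,[-0.3,4,0],[0,0,0]]
    - [1,[-0.3,4,0],[0,0,0]]
    - [1,[-0.3,4,0],[0,0,0]]
    - [1,[-0.3,4,0],[0,0,0]]
    - [1,[-0.3,4,0],[0,0,0]]
    - [1,[-0.3,4,0],[0,0,0]]
    - [1,[-0.3,4,0],[0,0,0]]
    - [1,[-0.3,4,0],[0,0,0]]
    - [1,[-0.3,4,0],[0,0,0]]
    - [1,[-0.3,3,0],[0,0,0]]
    - [1,[0,1,0],[0,0,5]]
    - [1,[0,0,0],[0,0,6]]
    - [1,[0,0,0],[0,0,6]]
    - [1,[0,0,0],[0,0,0]]
    - [1,[0,0,0],[0,0,0]]

```text
time_s: 10.05
tool_pos: [0.4282, -0.1627, 0.1396]
tool_rot: [179.8, 1.0, -17.0]
force: [0.4, 0.0, 0.4]
grip_width: 0.0874
```

```bash
python3 d.py 424 -178 60 -18.3
```

```text
-> (424.0, -178.0, 60.0, -18.3) shift cm [0.19 1.56 7.97] turn [0.2 1.  1.3]
```

Request:
servo_tool:
  plan:
    - [1,[0.1,1.6,1],[0,1,1.3]]
    - [1,[0,0,2.5],[0,0,0]]
    - [1,[0,0,2.5],[0,0,0]]
    - [1,[0,0,0],[0,0,0]]
    - [1,[0,0,0],[0,0,0]]

```text
time_s: 10.47
tool_pos: [0.425, -0.1771, 0.0779]
tool_rot: [179.8, -0.1, -17.4]
force: [1.3, -0.1, 1.0]
grip_width: 0.087
```

```bash
python3 d.py 424 -178 3 -18.3
```

```text
-> (424.0, -178.0, 3.0, -18.3) shift cm [-0.08  0.09  7.49] turn [ 0.2 -0.1  0.9]
```

Request:
servo_tool:
  plan:
    - [1,[0,0,2.5],[0,0,0.9]]
    - [1,[0,0,2.5],[0,0,0]]
    - [1,[0,0,1.5],[0,0,0]]
    - [1,[0,0,0],[0,0,0]]
    - [1,[0,0,0],[0,0,0]]

```text
time_s: 10.88
tool_pos: [0.43, -0.1772, 0.0169]
tool_rot: [179.7, -0.6, -17.7]
force: [-0.3, 0.2, -0.3]
grip_width: 0.0869
```

```bash
python3 d.py 424 -178 3 -18.3
```

```text
-> (424.0, -178.0, 3.0, -18.3) shift cm [-0.57  0.25  1.39] turn [ 0.3 -0.6  0.6]
```

Request:
servo_tool:
  plan:
    - [1,[-0.5,0.2,1.2],[0.3,-0.6,0.6]]
    - [1,[0,0,0],[0,0,0]]
    - [1,[0,0,0],[0,0,0]]

```text
time_s: 11.13
tool_pos: [0.4272, -0.1786, 0.0077]
tool_rot: [-180.0, -0.3, -18.3]
force: [0.6, -0.2, 0.1]
grip_width: 0.0867
```

Request:
servo_tool:
  plan:
    - [1,[-0.2,0,0.6],[0,-0.3,0]]
    - [0,[0,0,0],[0,0,0]]
    - [0,[0,0,0],[0,0,0]]
    - [0,[0,0,0],[0,0,0]]
    - [0,[0,0,0],[0,0,0]]
    - [0,[0,0,0],[0,0,0]]
    - [0,[0,0,0],[0,0,0]]
    - [0,[0,0,0],[0,0,0]]
    - [0,[0,0,0],[0,0,0]]
    - [0,[0,0,0],[0,0,0]]

```text
time_s: 11.97
tool_pos: [0.4266, -0.1789, 0.0033]
tool_rot: [179.9, -0.1, -18.3]
force: [0.4, -0.4, -0.2]
grip_width: 0.0556
```

Request:
servo_tool:
  plan:
    - [0,[0,0,-1.5],[0,0,0]]
    - [0,[0,0,-3.5],[0,0,0]]
    - [0,[0,0,-3.5],[0,0,0]]
    - [0,[0,0,-3.5],[0,0,0]]
    - [0,[0,0,-2],[0,0,-4]]
    - [0,[0,0,0],[0,0,-6]]
    - [0,[0,0,0],[0,0,-6]]
    - [0,[0,0,0],[0,0,-2]]
    - [0,[0,-2,0],[0,0,0]]
    - [0,[2,-2.5,0],[0,0,0]]
    - [0,[2.5,-2.5,0],[0,0,0]]
    - [0,[2.5,-2.5,0],[0,0,0]]
    - [0,[2.5,-2.5,0],[0,0,0]]
    - [0,[2.5,-2.5,0],[0,0,0]]
    - [0,[2.5,-2.5,0],[0,0,0]]
    - [0,[2,-2,0],[0,0,0]]
    - [0,[0,0,0],[0,0,0]]
    - [0,[0,0,0],[0,0,0]]

```text
time_s: 13.47
tool_pos: [0.593, 0.0198, 0.1473]
tool_rot: [-180.0, 0.1, 0.2]
force: [-0.5, -1.6, -1.0]
grip_width: 0.056
```

```bash
python3 d.py 627 32 110 0
```

```text
-> (627.0, 32.0, 110.0, 0.0) shift cm [ 3.41 -1.21  3.73] turn [-0.   0.1  0.2]
```

Request:
servo_tool:
  plan:
    - [0,[1.7,-0.6,0],[0,0,0.2]]
    - [0,[1.5,-0.6,1.0],[0,0,0]]
    - [0,[0,0,2],[0,0,0]]
    - [0,[0,0,0],[0,0,0]]
    - [0,[0,0,0],[0,0,0]]

```text
time_s: 13.88
tool_pos: [0.624, 0.0286, 0.1161]
tool_rot: [179.8, 0.2, -0.2]
force: [0.2, 0.9, -0.6]
grip_width: 0.0558
```

Run:
```python
import d
from m import *
d.go(627,32,27,0)
c=cam('side')
a=cv2.resize(c['image'][100:250,200:400],None,fx=4,fy=4,interpolation=cv2.INTER_CUBIC)
cv2.imwrite('pics/s4.png',a)
```

```text
-> (627, 32, 27, 0) shift cm [ 0.34 -0.37  8.91] turn [ 0.2  0.2 -0.2]
```

View pics/s4.png

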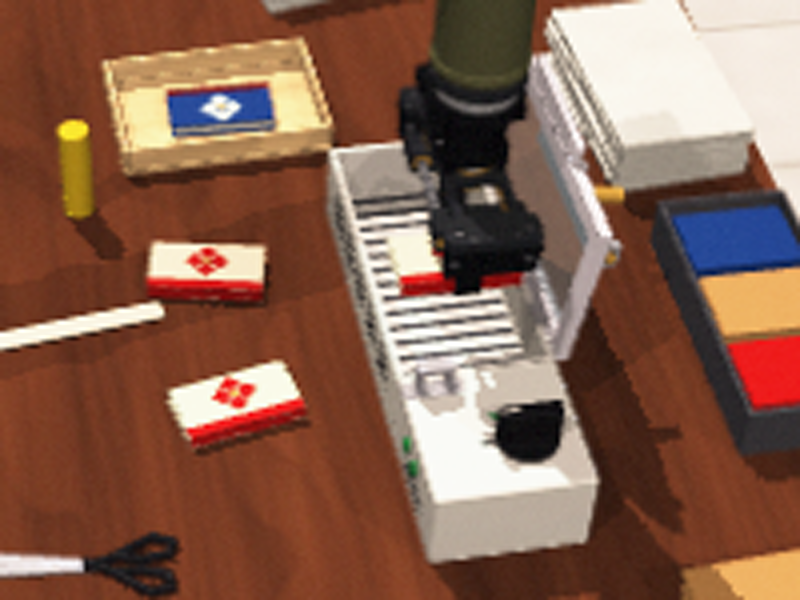

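The notebook is held over the chest and the blue one lies flat in the tray (220,108). I'll lower it at y≈40 to keep the gripper body clear of the keeper at (435,380), then push it right.

Request:
servo_tool:
  plan:
    - [0,[0.3,-1.2,1.5],[0,0,0]]
    - [0,[0,0,2.0],[0,0,0]]
    - [0,[0,0,2.0],[0,0,0]]
    - [0,[0,0,1.5],[0,0,0]]
    - [0,[0,0,0],[0,0,0]]
    - [0,[0,0,0],[0,0,0]]

```text
time_s: 14.43
tool_pos: [0.6276, 0.0342, 0.0513]
tool_rot: [179.5, -0.2, -0.6]
force: [1.2, -0.0, -0.5]
grip_width: 0.0551
```

```bash
python3 d.py 627 40 26 0
```

```text
-> (627.0, 40.0, 26.0, 0.0) shift cm [-0.08 -0.6   2.52] turn [ 0.5 -0.2 -0.6]
```

Request:
servo_tool:
  plan:
    - [0,[0,-0.6,0.5],[0.5,-0.2,-0.6]]
    - [0,[0,-0.2,1.0],[0,0,0]]
    - [0,[0,0,0],[0,0,0]]
    - [0,[0,0,0.7],[0,0,0]]
    - [0,[0,0,0],[0,0,0]]
    - [0,[0,0,0],[0,0,0]]

```text
time_s: 14.93
tool_pos: [0.6306, 0.0419, 0.0328]
tool_rot: [-180.0, -0.4, -0.1]
force: [0.1, 0.4, -0.8]
grip_width: 0.0557
```

Request:
servo_tool:
  plan:
    - [0,[-0.4,0,0.8],[0,-0.4,0]]
    - [0,[0,0,0],[0,0,0]]
    - [0,[0,0,0],[0,0,0]]

```text
time_s: 15.18
tool_pos: [0.6279, 0.0422, 0.0255]
tool_rot: [-179.9, -0.1, -0.1]
force: [1.1, -0.5, -0.4]
grip_width: 0.0555
```

Release and lift, shift left 5 cm with the fingers shut, then come down to push.

Request:
servo_tool:
  plan:
    - [0.85,[0,0,0],[0,0,0]]
    - [0.85,[0,0,0],[0,0,0]]
    - [0.85,[0,0,0],[0,0,0]]
    - [0.85,[0,0,0],[0,0,0]]
    - [0.85,[0,0,0],[0,0,0]]
    - [0,[0,0,-2.5],[0,0,0]]
    - [0,[0,0,-2.5],[0,0,0]]
    - [0,[0,-2.0,0],[0,0,0]]
    - [0,[0,-2.0,0],[0,0,0]]
    - [0,[0,-0.8,0],[0,0,0]]
    - [0,[0,0,0],[0,0,0]]
    - [0,[0,0,0],[0,0,0]]
    - [0,[0,0,0],[0,0,0]]
    - [0,[0,0,0],[0,0,0]]
    - [0,[0,0,0],[0,0,0]]
    - [0,[0,0,0],[0,0,0]]
    - [0,[0,0,0],[0,0,0]]

```text
time_s: 16.6
tool_pos: [0.6261, 0.0842, 0.0746]
tool_rot: [179.8, 0.2, -0.5]
force: [-0.1, 0.9, 0.8]
grip_width: 0.0039
```

```bash
python3 d.py 625 95 27 0
```

```text
-> (625.0, 95.0, 27.0, 0.0) shift cm [-0.1  -1.09  4.76] turn [ 0.2  0.2 -0.5]
```

Request:
servo_tool:
  plan:
    - [0,[-0.1,-1.1,0.5],[0.2,0.2,-0.5]]
    - [0,[0,0,2.2],[0,0,0]]
    - [0,[0,0,1.5],[0,0,0]]
    - [0,[0,0,0.3],[0,0,0]]
    - [0,[0,0,0],[0,0,0]]
    - [0,[0,0,0],[0,0,0]]

```text
time_s: 17.1
tool_pos: [0.6254, 0.0977, 0.0278]
tool_rot: [-179.9, -0.1, 0.1]
force: [-0.2, -0.0, 0.0]
grip_width: 0.0005
```

```bash
python3 d.py 625 52 27 0
```

```text
-> (625.0, 52.0, 27.0, 0.0) shift cm [-0.05  4.57  0.07] turn [-0.1 -0.1  0.1]
```

Request:
servo_tool:
  plan:
    - [0,[0,1.0,0.1],[0,0,0]]
    - [0,[0,1.0,0],[0,0,0]]
    - [0,[0,1.0,0],[0,0,0]]
    - [0,[0,0.8,0],[0,0,0]]
    - [0,[0,0,0],[0,0,0]]
    - [0,[0,0,0],[0,0,0]]

```text
time_s: 17.6
tool_pos: [0.6275, 0.0549, 0.0299]
tool_rot: [-179.9, -0.4, -0.0]
force: [-0.0, 0.9, 0.6]
grip_width: 0.0005
```

```bash
python3 d.py 625 52 27 0
```

```text
-> (625.0, 52.0, 27.0, 0.0) shift cm [-0.26  0.29  0.28] turn [-0.1 -0.4 -0. ]
```

Request:
servo_tool:
  plan:
    - [0,[-0.2,0.5,0.2],[0,-0.4,0]]
    - [0,[0,0,0],[0,0,0]]
    - [0.5,[0,-0.8,0],[0,0,0]]
    - [1,[0,0,-3],[0,0,0]]
    - [1,[0,0,-3.5],[0,0,0]]
    - [1,[0,0,-3.5],[0,0,0]]
    - [1,[-2,-1.2,0],[0,0,0]]
    - [1,[-3,-1.8,0],[0,0,0]]
    - [1,[-3,-1.8,0],[0,0,0]]
    - [1,[-3,-1.8,0],[0,0,3]]
    - [1,[-3,-1.8,0],[0,0,4]]
    - [1,[-2,-1,0],[0,0,4]]
    - [1,[0,0,0],[0,0,0]]
    - [1,[0,0,0],[0,0,0]]

```text
time_s: 18.77
tool_pos: [0.4599, 0.1688, 0.1325]
tool_rot: [-179.8, 0.0, -11.1]
force: [0.5, -0.8, 0.5]
grip_width: 0.0724
```

Run:
```python
import d
from m import *
d.go(436,161,60,-11.4)
c=cam('top')
books(c,(180,165),(350,230),'wet',.014)
s=cam('side')
books(s,(200,145),(285,215),'wet',.014)
books(s,(285,135),(340,200),'wet',.036)
a=cv2.resize(s['image'][100:250,200:400],None,fx=4,fy=4,interpolation=cv2.INTER_CUBIC)
cv2.imwrite('pics/s5.png',a)
```

```text
-> (436, 161, 60, -11.4) shift cm [-2.2   1.25  7.25] turn [-0.2  0.   0.3]
wet [437.   1.] [104.  62.] len dir deg 12.2 px [261. 197.]
wet [437.  -4.] [104.  68.] len dir deg 13.1 px [258. 201.]
wet [366. 146.] [248.  90.] len dir deg 7.5 px [235. 174.]
wet [635. 112.] [334. 171.] len dir deg 88.8 px [311. 168.]
```

View pics/s5.png

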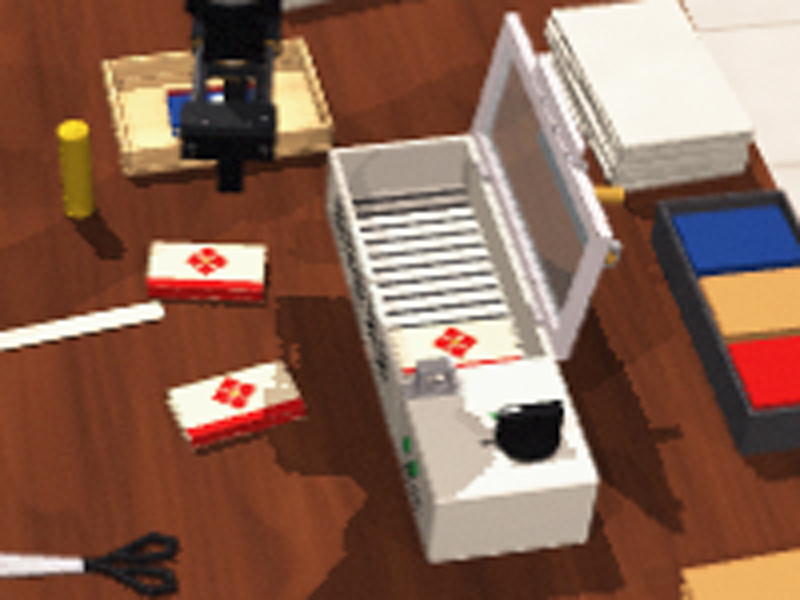

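The first wet notebook lies flat in the right slot (455,345). The second (205,270) and third (235,395) have not moved. Now the second.

Request:
servo_tool:
  plan:
    - [1,[-2.2,1.2,1],[0,0,0.3]]
    - [1,[0,0,2.5],[0,0,0]]
    - [1,[0,0,2.5],[0,0,0]]
    - [1,[0,0,0],[0,0,0]]
    - [1,[0,0,0],[0,0,0]]

```text
time_s: 19.28
tool_pos: [0.4434, 0.1586, 0.0732]
tool_rot: [-179.5, -0.3, -11.7]
force: [-0.1, 0.4, -0.2]
grip_width: 0.0872
```

```bash
python3 d.py 436 161 3 -11.4
```

```text
-> (436.0, 161.0, 3.0, -11.4) shift cm [-0.81 -0.02  7.02] turn [-0.5 -0.3 -0.3]
```

Request:
servo_tool:
  plan:
    - [1,[-0.9,0,2.0],[-0.5,-0.3,-0.3]]
    - [1,[-0.2,0,2.5],[0,0,0]]
    - [1,[-0.2,0,1.5],[0,0,0]]
    - [1,[0,0,0],[0,0,0]]
    - [1,[0,0,0],[0,0,0]]

```text
time_s: 19.7
tool_pos: [0.439, 0.1612, 0.0167]
tool_rot: [-179.7, -0.3, -11.7]
force: [-0.0, 0.1, 0.5]
grip_width: 0.0871
```

```bash
python3 d.py 436 161 3 -11.4
```

```text
-> (436.0, 161.0, 3.0, -11.4) shift cm [-0.3   0.08  1.37] turn [-0.3 -0.3 -0.3]
```

Request:
servo_tool:
  plan:
    - [1,[-0.3,0.1,1.0],[-0.3,-0.3,-0.3]]
    - [1,[0,0,0],[0,0,0]]
    - [1,[-0.1,0,0.6],[0,0,0]]
    - [0,[0,0,0],[0,0,0]]
    - [0,[0,0,0],[0,0,0]]
    - [0,[0,0,0],[0,0,0]]
    - [0,[0,0,0],[0,0,0]]
    - [0,[0,0,0],[0,0,0]]
    - [0,[0,0,0],[0,0,0]]
    - [0,[0,0,0],[0,0,0]]
    - [0,[0,0,0],[0,0,0]]
    - [0,[0,0,0],[0,0,0]]

```text
time_s: 20.7
tool_pos: [0.4403, 0.1615, 0.0047]
tool_rot: [-179.9, -0.5, -11.5]
force: [-0.0, 0.5, -1.3]
grip_width: 0.0556
```

Request:
servo_tool:
  plan:
    - [0,[0,0,-1.5],[0,0,0]]
    - [0,[0,0,-3.5],[0,0,0]]
    - [0,[0,0,-3.5],[0,0,0]]
    - [0,[0,0,-3.5],[0,0,0]]
    - [0,[0,0,-2],[0,0,-4]]
    - [0,[0,0,0],[0,0,-6]]
    - [0,[0,0,0],[0,0,-1.5]]
    - [0,[2,0,0],[0,0,0]]
    - [0,[3,0,0],[0,0,0]]
    - [0,[3,0,0],[0,0,0]]
    - [0,[3,0,0],[0,0,0]]
    - [0,[3,0,0],[0,0,0]]
    - [0,[3,0,0],[0,0,0]]
    - [0,[0,0,0],[0,0,0]]
    - [0,[0,0,0],[0,0,0]]

```text
time_s: 21.95
tool_pos: [0.6132, 0.1617, 0.1484]
tool_rot: [179.7, -0.2, 0.6]
force: [-0.3, 1.6, -2.1]
grip_width: 0.0552
```

```bash
python3 d.py 629 173 110 0
```

```text
-> (629.0, 173.0, 110.0, 0.0) shift cm [ 1.58 -1.13  3.84] turn [ 0.3 -0.2  0.6]
```

Request:
servo_tool:
  plan:
    - [0,[1.5,-1.1,1.0],[0.3,-0.2,0.6]]
    - [0,[0,0,2.0],[0,0,0]]
    - [0,[0,0,0],[0,0,0]]
    - [0,[0,0,0],[0,0,0]]

```text
time_s: 22.28
tool_pos: [0.6267, 0.1729, 0.1174]
tool_rot: [180.0, 0.1, 0.0]
force: [0.6, 0.4, -0.1]
grip_width: 0.0554
```

```bash
python3 d.py 629 173 26 0
```

```text
-> (629.0, 173.0, 26.0, 0.0) shift cm [ 0.25 -0.01  9.14] turn [0.  0.1 0. ]
```

Request:
servo_tool:
  plan:
    - [0,[0,0,1.5],[0,0,0]]
    - [0,[0,0,2.0],[0,0,0]]
    - [0,[0,0,2.0],[0,0,0]]
    - [0,[0,0,1.5],[0,0,0]]
    - [0,[0,0,0],[0,0,0]]
    - [0,[0,0,0],[0,0,0]]

```text
time_s: 22.78
tool_pos: [0.6253, 0.1726, 0.048]
tool_rot: [179.9, -0.2, 0.1]
force: [0.0, -0.9, -1.7]
grip_width: 0.0553
```

```bash
python3 d.py 629 173 26 0
```

```text
-> (629.0, 173.0, 26.0, 0.0) shift cm [ 0.36 -0.05  2.2 ] turn [ 0.1 -0.2  0.1]
```

Request:
servo_tool:
  plan:
    - [0,[0.3,0,1.0],[0,-0.2,0]]
    - [0,[0,0,0],[0,0,0]]
    - [0,[0,0,1.0],[0,0,0]]
    - [0,[0,0,0],[0,0,0]]
    - [0,[0,0,0],[0,0,0]]

```text
time_s: 23.2
tool_pos: [0.6307, 0.1729, 0.0301]
tool_rot: [179.9, -0.3, 0.1]
force: [0.3, 0.4, -0.9]
grip_width: 0.0553
```

```bash
python3 d.py 629 173 26 0
```

```text
-> (629.0, 173.0, 26.0, 0.0) shift cm [-0.17 -0.01  0.41] turn [ 0.1 -0.3  0.1]
```

Request:
servo_tool:
  plan:
    - [0,[-0.2,0,0.5],[0,-0.3,0]]
    - [0,[0,0,0],[0,0,0]]
    - [0.78,[0,0,0],[0,0,0]]
    - [0.78,[0,0,0],[0,0,0]]
    - [0.78,[0,0,0],[0,0,0]]
    - [0.78,[0,0,0],[0,0,0]]
    - [0.78,[0,0,-2.5],[0,0,0]]
    - [1,[0,0,-3.5],[0,0,0]]
    - [1,[0,0,-3.5],[0,0,0]]
    - [1,[-2,2,0],[0,0,0]]
    - [1,[-2.8,2.5,0],[0,0,0]]
    - [1,[-2.8,2.5,0],[0,0,0]]
    - [1,[-2.8,2.5,0],[0,0,0]]
    - [1,[-2.8,2.5,0],[0,0,0]]
    - [1,[-2.8,2.5,0],[0,0,0]]
    - [1,[0,0,0],[0,0,-6]]
    - [1,[0,0,0],[0,0,-6]]
    - [1,[0,0,0],[0,0,0]]
    - [1,[0,0,0],[0,0,0]]

```text
time_s: 24.78
tool_pos: [0.4608, 0.0227, 0.123]
tool_rot: [179.9, -0.2, 12.4]
force: [-0.4, 0.3, -1.0]
grip_width: 0.087
```

Run:
```python
import d
from m import *
d.go(438,2,60,12)
s=cam('side')
a=cv2.resize(s['image'][100:250,200:400],None,fx=4,fy=4,interpolation=cv2.INTER_CUBIC)
cv2.imwrite('pics/s6.png',a)
```

```text
-> (438, 2, 60, 12) shift cm [-2.69  1.52  6.3 ] turn [ 0.1 -0.2  0.4]
```

View pics/s6.png

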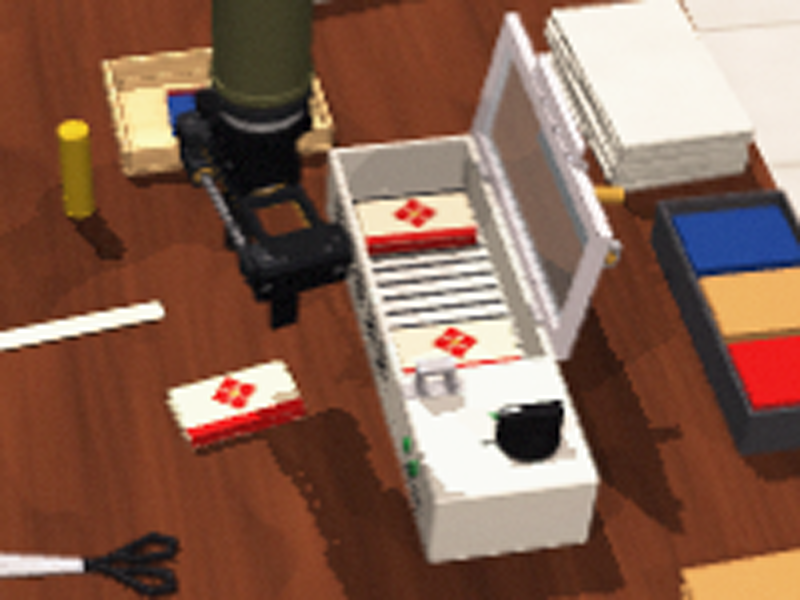

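The second notebook lies flat in the left slot (415,215), with the middle free. The third is still at (235,395).

Request:
servo_tool:
  plan:
    - [1,[-2.7,1.5,1],[0,0,0.4]]
    - [1,[0,0,2.0],[0,0,0]]
    - [1,[0,0,2.0],[0,0,0]]
    - [1,[0,0,0],[0,0,0]]
    - [1,[0,0,0],[0,0,0]]

```text
time_s: 25.25
tool_pos: [0.4412, 0.0051, 0.0735]
tool_rot: [179.9, -0.5, 11.7]
force: [0.7, 0.9, -0.2]
grip_width: 0.0871
```

```bash
python3 d.py 437 2 3 12
```

```text
-> (437.0, 2.0, 3.0, 12.0) shift cm [-0.54  0.21  7.05] turn [ 0.1 -0.5 -0.3]
```

Request:
servo_tool:
  plan:
    - [1,[-0.6,0.2,2.0],[0,-0.5,-0.3]]
    - [1,[-0.2,0,2.5],[0,0,0]]
    - [1,[-0.2,0,1.5],[0,0,0]]
    - [1,[0,0,0],[0,0,0]]
    - [1,[0,0,0],[0,0,0]]

```text
time_s: 25.67
tool_pos: [0.4386, 0.0042, 0.0169]
tool_rot: [180.0, -0.5, 12.0]
force: [-0.4, 0.9, 0.3]
grip_width: 0.0869
```

```bash
python3 d.py 437 2 3 12
```

```text
-> (437.0, 2.0, 3.0, 12.0) shift cm [-0.22  0.18  1.39] turn [ 0.  -0.5  0. ]
```

Request:
servo_tool:
  plan:
    - [1,[-0.3,0.2,1.0],[0,-0.5,0]]
    - [1,[0,0,0],[0,0,0]]
    - [1,[-0.1,0,0.6],[0,0,0]]
    - [0,[0,0,0],[0,0,0]]
    - [0,[0,0,0],[0,0,0]]
    - [0,[0,0,0],[0,0,0]]
    - [0,[0,0,0],[0,0,0]]
    - [0,[0,0,0],[0,0,0]]
    - [0,[0,0,0],[0,0,0]]
    - [0,[0,0,0],[0,0,0]]
    - [0,[0,0,0],[0,0,0]]
    - [0,[0,0,0],[0,0,0]]

```text
time_s: 26.67
tool_pos: [0.4401, 0.0015, 0.0046]
tool_rot: [179.8, -0.4, 12.0]
force: [1.1, 1.0, -0.4]
grip_width: 0.0556
```

Request:
servo_tool:
  plan:
    - [0,[0,0,-1.5],[0,0,0]]
    - [0,[0,0,-3.5],[0,0,0]]
    - [0,[0,0,-3.5],[0,0,0]]
    - [0,[0,0,-3.5],[0,0,0]]
    - [0,[0,0,-2],[0,0,4]]
    - [0,[0,0,0],[0,0,6]]
    - [0,[0,0,0],[0,0,2]]
    - [0,[2,-1,0],[0,0,0]]
    - [0,[3,-1.4,0],[0,0,0]]
    - [0,[3,-1.4,0],[0,0,0]]
    - [0,[3,-1.4,0],[0,0,0]]
    - [0,[3,-1.4,0],[0,0,0]]
    - [0,[3,-1.4,0],[0,0,0]]
    - [0,[0,0,0],[0,0,0]]
    - [0,[0,0,0],[0,0,0]]

```text
time_s: 27.92
tool_pos: [0.6139, 0.0799, 0.1469]
tool_rot: [179.7, -0.0, -1.1]
force: [0.3, -0.3, -1.3]
grip_width: 0.0554
```

```bash
python3 d.py 628 90 110 0
```

```text
-> (628.0, 90.0, 110.0, 0.0) shift cm [ 1.38 -1.05  3.69] turn [ 0.3 -0.  -1.1]
```

Request:
servo_tool:
  plan:
    - [0,[1.4,-1.0,1.0],[0.3,0,-1.1]]
    - [0,[0,0,2.0],[0,0,0]]
    - [0,[0,0,0],[0,0,0]]
    - [0,[0,0,0],[0,0,0]]

```text
time_s: 28.25
tool_pos: [0.6267, 0.0887, 0.1159]
tool_rot: [180.0, 0.1, 0.0]
force: [0.5, 0.7, -0.3]
grip_width: 0.0554
```

Run:
```python
import d
from m import *
s=cam('side')
for uv in [(313.75,185.75),(303.75,153.25)]: print(onz(s,uv,.036).round(3))
d.go(628,90,26,0)
```

```text
[0.626 0.015 0.036]
[0.626 0.178 0.036]
-> (628, 90, 26, 0) shift cm [ 0.21 -0.19  8.95] turn [ 0.1  0.2 -0. ]
```

Request:
servo_tool:
  plan:
    - [0,[0,-0.5,1.5],[0,0,0]]
    - [0,[0,0,2.0],[0,0,0]]
    - [0,[0,0,2.0],[0,0,0]]
    - [0,[0,0,1.0],[0,0,0]]
    - [0,[0,0,0],[0,0,0]]
    - [0,[0,0,0],[0,0,0]]

```text
time_s: 28.8
tool_pos: [0.6267, 0.0921, 0.0517]
tool_rot: [179.8, -0.3, -0.2]
force: [0.5, 0.1, -0.5]
grip_width: 0.0554
```

```bash
python3 d.py 628 94 26 0
```

```text
-> (628.0, 94.0, 26.0, 0.0) shift cm [ 0.12 -0.2   2.57] turn [ 0.2 -0.3 -0.2]
```

Request:
servo_tool:
  plan:
    - [0,[0,-0.2,1.2],[0.2,-0.3,-0.2]]
    - [0,[0,0,0],[0,0,0]]
    - [0,[0,0,1.0],[0,0,0]]
    - [0,[0,0,0],[0,0,0]]
    - [0,[0,0,0.4],[0,0,0]]
    - [0,[0,0,0],[0,0,0]]

```text
time_s: 29.3
tool_pos: [0.6297, 0.0949, 0.0272]
tool_rot: [-179.9, -0.3, 0.0]
force: [-0.0, 0.2, -1.3]
grip_width: 0.0556
```

```bash
python3 d.py 628 94 26 0
```

```text
-> (628.0, 94.0, 26.0, 0.0) shift cm [-0.17  0.09  0.12] turn [-0.1 -0.3  0. ]
```

Request:
servo_tool:
  plan:
    - [0.73,[0,0,0],[0,0,0]]
    - [0.73,[0,0,0],[0,0,0]]
    - [0.73,[0,0,0],[0,0,0]]
    - [0.73,[0,0,0],[0,0,0]]
    - [0.73,[0,0,-2],[0,0,0]]
    - [0.73,[0,0,-3],[0,0,0]]
    - [0,[0,0,-4],[0,0,0]]
    - [0,[0,0,-4],[0,0,0]]
    - [0,[0,0,-4],[0,0,0]]
    - [0,[0,0,-4],[0,0,0]]
    - [0,[0,0,-3],[0,0,0]]
    - [0,[0,-2,0],[0,0,0]]
    - [0,[0,-3,0],[0,0,0]]
    - [0,[0,-3,0],[0,0,0]]
    - [0,[0,0,0],[0,0,0]]
    - [0,[0,0,0],[0,0,0]]

```text
time_s: 30.63
tool_pos: [0.6282, 0.1749, 0.2823]
tool_rot: [-180.0, -0.5, -0.3]
force: [0.4, -0.1, -1.0]
grip_width: 0.0053
```

Run:
```python
import d
from m import *
d.go(762,190,270,0)
s=cam('side')
a=cv2.resize(s['image'][60:250,200:400],None,fx=3.1,fy=3.1,interpolation=cv2.INTER_CUBIC)
cv2.imwrite('pics/s7.png',a)
```

```text
-> (762, 190, 270, 0) shift cm [13.36 -1.57  1.35] turn [-0.  -0.5 -0.3]
```

View pics/s7.png

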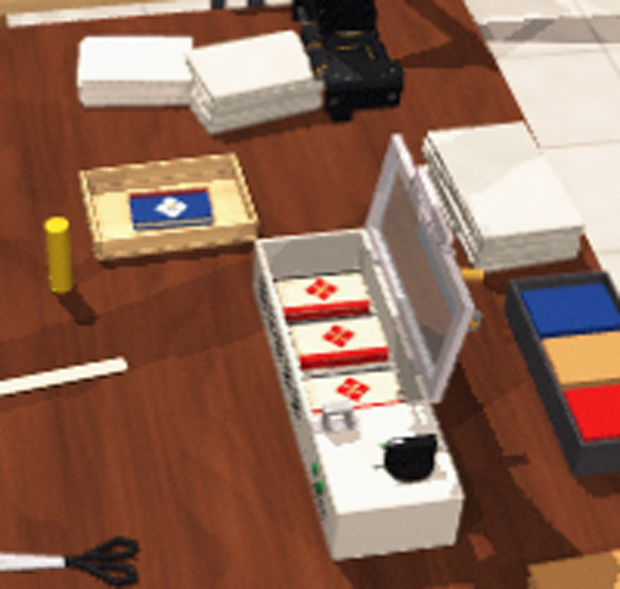

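All three cream notebooks lie side by side and flat at (322,290), (339,336) and (352,389), and the blue one is flat in the tray (172,208). Next the fingers go behind the lid.

Request:
servo_tool:
  plan:
    - [0,[2,-0.3,-0.5],[0,-0.5,0]]
    - [0,[3,-0.4,0],[0,0,0]]
    - [0,[3,-0.4,0],[0,0,0]]
    - [0,[3,-0.4,0],[0,0,0]]
    - [0,[1.5,0,0],[0,0,0]]
    - [0,[0,0,0],[0,0,0]]
    - [0,[0,0,0],[0,0,0]]

```text
time_s: 31.27
tool_pos: [0.7556, 0.1835, 0.2831]
tool_rot: [179.6, 0.4, -0.5]
force: [0.8, 0.7, -0.8]
grip_width: 0.0006
```

```bash
python3 d.py 764 190 180 0
```

```text
-> (764.0, 190.0, 180.0, 0.0) shift cm [ 0.9  -0.73 10.3 ] turn [ 0.4  0.4 -0.5]
```

Request:
servo_tool:
  plan:
    - [0,[0.9,-0.7,0],[0.4,0.4,-0.5]]
    - [0,[0,0,2.5],[0,0,0]]
    - [0,[0,0,2.5],[0,0,0]]
    - [0,[0,0,2.5],[0,0,0]]
    - [0,[0,0,1.5],[0,0,0]]
    - [0,[0,0,0],[0,0,0]]
    - [0,[0,0,0],[0,0,0]]

```text
time_s: 31.85
tool_pos: [0.7595, 0.1851, 0.1933]
tool_rot: [179.8, -0.0, -0.2]
force: [0.5, 0.0, 1.4]
grip_width: 0.0005
```

Request:
servo_tool:
  plan:
    - [0,[0,0,1.5],[0,0,0]]
    - [0,[0,0,0],[0,0,0]]
    - [0,[-1,0,0],[0,0,0]]
    - [0,[-1,0,0],[0,0,0]]
    - [0,[-1,0,0],[0,0,0]]
    - [0,[-1,0,0],[0,0,0]]
    - [0,[-1,0,0],[0,0,0]]
    - [0,[0,0,0],[0,0,0]]

```text
time_s: 32.52
tool_pos: [0.7128, 0.1842, 0.1861]
tool_rot: [180.0, -1.1, -0.4]
force: [1.1, 1.0, 0.2]
grip_width: 0.0005
```

Request:
servo_tool:
  plan:
    - [0,[-1,0,0.2],[0,-0.5,0]]
    - [0,[-1.2,0,0.2],[0,-0.5,0]]
    - [0,[-1.2,0,0.3],[0,0,0]]
    - [0,[-1.2,0,0.3],[0,0,0]]
    - [0,[-1.2,0,0.3],[0,0,0]]
    - [0,[0,0,0],[0,0,0]]

```text
time_s: 33.02
tool_pos: [0.6648, 0.1836, 0.1824]
tool_rot: [-179.8, -1.7, -0.8]
force: [0.8, 0.7, -0.2]
grip_width: 0.0006
```

Run:
```python
import d
from m import *
d.go(629,190,158,0)
s=cam('side')
a=cv2.resize(s['image'][60:250,200:400],None,fx=3.1,fy=3.1,interpolation=cv2.INTER_CUBIC)
cv2.imwrite('pics/s8.png',a)
```

```text
-> (629, 190, 158, 0) shift cm [-3.66 -0.58  2.33] turn [-0.2 -1.8 -0.8]
```

View pics/s8.png

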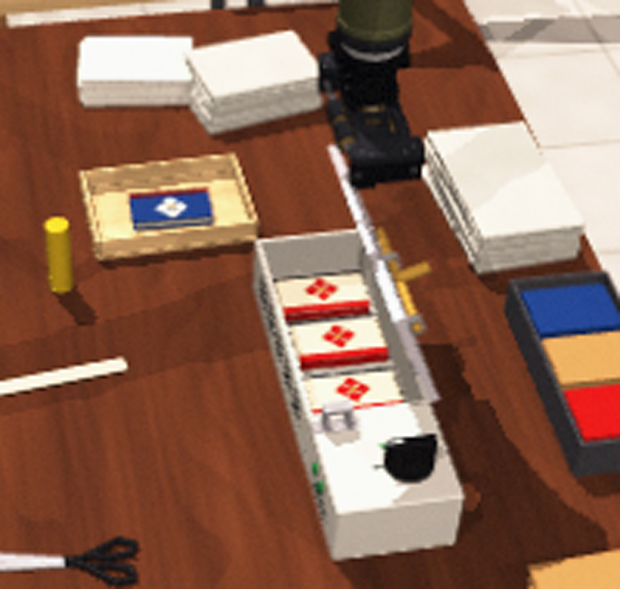

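The lid is following and now stands roughly upright, (340,150) to (430,400), with its knob at (420,270). Continuing.

Request:
servo_tool:
  plan:
    - [0,[-1.2,0,0.7],[0,-1,-0.4]]
    - [0,[-1.2,0,0.8],[0,-1,-0.4]]
    - [0,[-1.2,0,0.9],[0,0,0]]
    - [0,[-1.0,0,1.0],[0,0,0]]
    - [0,[0,0,0],[0,0,0]]

```text
time_s: 33.48
tool_pos: [0.6198, 0.1841, 0.1487]
tool_rot: [-179.6, 0.2, 0.0]
force: [0.3, 0.8, -0.7]
grip_width: 0.0005
```

```bash
python3 d.py 595 190 130 0
```

```text
-> (595.0, 190.0, 130.0, 0.0) shift cm [-2.48 -0.58  1.88] turn [-0.4  0.2  0. ]
```

Request:
servo_tool:
  plan:
    - [0,[-1.2,0,0.9],[0,0,0]]
    - [0,[-1.2,0,1.0],[0,0,0]]
    - [0,[-0.6,0,1.2],[0,0,0]]
    - [0,[-0.2,0,1.2],[0,0,0]]
    - [0,[0,0,1.2],[0,0,0]]
    - [0,[0,0,0],[0,0,0]]

```text
time_s: 33.98
tool_pos: [0.5859, 0.1844, 0.0895]
tool_rot: [-179.6, 0.5, 0.1]
force: [-0.5, -0.4, -0.1]
grip_width: 0.0007
```

```bash
python3 d.py 587 190 84 0
```

```text
-> (587.0, 190.0, 84.0, 0.0) shift cm [ 0.11 -0.55  0.55] turn [-0.4  0.5  0. ]
```

Request:
servo_tool:
  plan:
    - [0,[0,0,0.6],[0,0.4,0]]
    - [0,[0,0,0.6],[0,0,0]]
    - [0,[0,0,0.8],[0,0,0]]
    - [0,[0,0,0.8],[0,0,0]]

```text
time_s: 34.32
tool_pos: [0.5872, 0.185, 0.0851]
tool_rot: [179.7, 0.1, -0.1]
force: [-19.2, -9.5, 47.6]
grip_width: 0.0003
```

Run:
```python
from h import *
o=env.get_obs(); print(o['tool_pos'],o['force'])
```

```text
[0.587181   0.18501484 0.08506043] [-19.19587028  -9.50301584  47.58434675]
```

Request:
servo_tool:
  plan:
    - [0,[0,0,-1.5],[0,0,0]]
    - [0.4,[0,0,-3],[0,0,0]]
    - [0.4,[0,0,-3],[0,0,0]]
    - [0.4,[0,0,-3],[0,0,0]]
    - [0.4,[-2,0,-3],[0,0,0]]
    - [0.4,[-3,0,0],[0,0,0]]
    - [0.4,[-3,0,0],[0,0,0]]
    - [0.4,[-3,0,0],[0,0,0]]
    - [0.4,[0,0,0],[0,0,0]]
    - [0.4,[0,0,0],[0,0,0]]

```text
time_s: 35.15
tool_pos: [0.4792, 0.1894, 0.232]
tool_rot: [179.9, -0.6, -0.0]
force: [1.2, -0.5, -0.2]
grip_width: 0.0342
```

Run:
```python
from m import *
print(env.get_obs()['qpos'].round(0))
t=cam('top'); s=cam('side')
a=cv2.resize(t['image'][80:170,160:340],(720,360),interpolation=cv2.INTER_CUBIC)
b=cv2.resize(s['image'][125:245,270:370],None,fx=3,fy=3,interpolation=cv2.INTER_CUBIC)
z=np.zeros((480,800,3),np.uint8); z=np.zeros((360,720+300-220,3),np.uint8)
z=np.hstack([a[:, 200:],b]); cv2.imwrite('pics/b9.png',z); print(z.shape)
for n,P in [('pin exp y=.06',(.585,.06,.123)),('knob',(.639,-.13,.112))]:
    print(n,proj(t,P).round(1),proj(s,P).round(1))
for n,c in(('t',t),('s',s)):
    h=cv2.cvtColor(c['image'],cv2.COLOR_BGR2HSV); m=cv2.inRange(h,(15,140,120),(32,255,255))
    nn,l,st,ce=cv2.connectedComponentsWithStats(m)
    for i in range(1,nn):
        if st[i][4]>8: print(n,st[i],ce[i].round(1))
```

```text
[  24.    4.  -50.  100.    4.   77. -117.]
(360, 820, 3)
pin exp y=.06 [238.2 134.4] [300.6 158.7]
knob [311.8 115.2] [330.3 201.8]
t [ 336    7   75   85 5130] [372.5  48.7]
t [243  17  26  34 878] [255.5  33.5]
t [361 115  24  28  46] [373.5 127.8]
t [374 118  11   4  15] [379.6 118.6]
t [244 133  31   6  90] [258.9 136.8]
t [221 137  17   3  39] [228.5 137.7]
t [ 99 149   1  29  29] [ 99. 163.]
t [ 98 183   1  35  35] [ 98. 200.]
t [373 229   4   4   9] [374.3 230.3]
t [384 241   8   9  23] [387.  245.7]
t [375 243   7   7  18] [378.1 246.2]
s [  0   0  42  26 650] [16.5 10.7]
s [214 130   9  24 174] [218.6 141. ]
s [296 156  11  29  78] [301.2 169.4]
s [375 167  33  18 420] [391.3 175.1]
s [ 369  231   98   65 4004] [415.8 261. ]
```

View pics/b9.png

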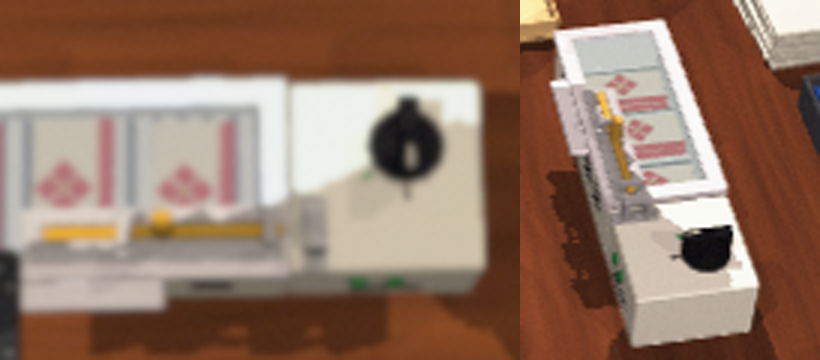

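The lid is shut over the notebooks. The bolt pin is at crop (162,220), i.e. top-view (250.5,135); the keeper is at crop (315,232) and the start knob at (407,145).

Run:
```python
from m import *
import d
t=cam('top'); s=cam('side')
for v in (134,135,136): print(onz(t,(250.5,v),.12).round(4))
for P in [(.585,.03,.127),(.585,.03,.1),(.585,.024,.127)]: print(proj(t,P).round(1),proj(s,P).round(1))
# gold in side, columns per row ; top gold columns
h=cv2.cvtColor(s['image'],cv2.COLOR_BGR2HSV); m=cv2.inRange(h,(12,110,100),(32,255,255))
for r in range(154,190,2): print(r,np.where(m[r,290:320])[0]+290)
h=cv2.cvtColor(t['image'],cv2.COLOR_BGR2HSV); m=cv2.inRange(h,(12,110,100),(32,255,255))
for r in range(130,142): print(r,np.where(m[r,215:285])[0]+215)
d.go(585,29,180,90); d.go(585,29,180,-90)
```

```text
[0.5867 0.0285 0.12  ]
[0.5841 0.0285 0.12  ]
[0.5814 0.0285 0.12  ]
[249.8 134. ] [302.5 164.1]
[250.2 136.5] [302.  170.1]
[252.2 134. ] [302.9 165.4]
154 []
156 [296 297]
158 [296 297 298]
160 [297 298]
162 [297 298 299]
164 [300 301 302 303]
166 [300 301 302 303]
168 [300 301 302 303]
170 [300 301 302 303]
172 [300 301 302 303]
174 [301 302 303]
176 [302 303 304]
178 [302 303 304]
180 [303 304 305]
182 [304 305 306]
184 [304 305 306]
186 []
188 [305 306 307]
130 []
131 []
132 []
133 [249 250 251]
134 [248 249 250 251 252]
135 [248 249 250 251 252]
136 [244 245 246 247 248 249 250 251 252 253 254 255 256 257 258 259 260 261
 262 263 264 265 266 267 268 269 270 271 272 273 274]
137 [221 222 223 224 225 226 227 228 229 230 231 232 233 234 235 236 237 238
 243 244 245 246 247 248 249 250 251 252 253 254 255 256 257 258 259 260
 261 262 263 264 265 266 267 268 269 270 271 272 273 274 275]
138 [221 222 223 224 225 226 227 228 229 230 231 232 233 234 235 236 237 238
 243 244 245 246 247 248 249 250 251 252 253 254 255 256 257 258 259 260
 261 262 263 264 265 266 267 268 269 270 271 272 273 274]
139 [221 222 223 224 225 226 227 228 229 230 231 232 233 234 235 236 237 244
 245 246 247 254 255 256 257 258]
140 []
141 []
-> (585, 29, 180, 90) shift cm [10.48 16.06  5.19] turn [  0.3  -0.3 -90.1]
-> (585, 29, 180, -90) shift cm [10.48 16.06  5.19] turn [-0.3 -0.3 89.9]
```

Request:
servo_tool:
  plan:
    - [0.45,[0,0,0],[0,0,6]]
    - [0.45,[0,0,0],[0,0,6]]

```text
time_s: 35.52
tool_pos: [0.4815, 0.1897, 0.2307]
tool_rot: [-179.8, -0.3, -12.4]
force: [-0.6, 0.1, 0.5]
grip_width: 0.0383
```

```bash
python3 -c "
from h import *
o=env.get_obs();print(o['qpos'].round(),o['tool_rot'],o['tool_pos'])"
```

```text
[  23.    5.  -49.  100.    4.   77. -130.] [-179.75380893   -0.25305078  -12.42149506] [0.48153571 0.18968735 0.23065594]
```

Request:
servo_tool:
  plan:
    - [0.5,[0,0,0],[0,0,-6]]
    - [0.5,[0,0,0],[0,0,-7]]
    - [0.5,[0,0,0],[0,0,-7]]
    - [0.5,[0,0,0],[0,0,-7]]
    - [0.5,[0,0,0],[0,0,-7]]
    - [0.5,[0,0,0],[0,0,-7]]
    - [0.5,[0,0,0],[0,0,-7]]
    - [0.5,[0,0,0],[0,0,-7]]
    - [0.5,[0,0,0],[0,0,-7]]
    - [0.5,[0,0,0],[0,0,-7]]
    - [0.5,[0,0,0],[0,0,-7]]
    - [0.5,[0,0,0],[0,0,-7]]
    - [0.5,[0,0,0],[0,0,-7]]
    - [0.5,[0,0,0],[0,0,-7]]
    - [0.5,[0,0,0],[0,0,-5]]
    - [0.5,[0,0,0],[0,0,0]]
    - [0.5,[0,0,0],[0,0,0]]

```text
time_s: 36.93
tool_pos: [0.4962, 0.1881, 0.2231]
tool_rot: [-179.3, -1.7, 91.7]
force: [0.3, 0.5, 0.5]
grip_width: 0.0431
```

```bash
python3 d.py 585 29 160 90
```

```text
-> (585.0, 29.0, 160.0, 90.0) shift cm [-16.34   8.49   5.73] turn [-0.7 -1.7  1.7]
```

Request:
servo_tool:
  plan:
    - [0.5,[-2,1,0],[-0.7,-1.7,1.7]]
    - [0.5,[-3,1.6,0],[0,0,0]]
    - [0.5,[-3,1.6,0],[0,0,0]]
    - [0.5,[-3,1.6,0],[0,0,0]]
    - [0.5,[-3,1.6,0],[0,0,0]]
    - [0.5,[-1,0.4,1.5],[0,0,0]]
    - [0.5,[0,0,2],[0,0,0]]
    - [0.5,[0,0,0],[0,0,0]]
    - [0.5,[0,0,0],[0,0,0]]

```text
time_s: 37.68
tool_pos: [0.5816, 0.0308, 0.1843]
tool_rot: [-180.0, -0.2, 88.5]
force: [-0.1, 0.1, 0.5]
grip_width: 0.0437
```

```bash
python3 d.py 585 29 140 90
```

```text
-> (585.0, 29.0, 140.0, 90.0) shift cm [-0.19  0.35  4.42] turn [-0.  -0.2 -1.5]
```

Request:
servo_tool:
  plan:
    - [0.5,[-0.2,0.3,1.5],[0,-0.2,-1.5]]
    - [0.5,[0,0,1.5],[0,0,0]]
    - [0.5,[0,0,0],[0,0,0]]
    - [0.5,[0,0,0],[0,0,0]]

```text
time_s: 38.02
tool_pos: [0.5861, 0.0311, 0.1542]
tool_rot: [179.9, -0.1, 90.3]
force: [-0.8, 0.8, 1.1]
grip_width: 0.0434
```

```bash
python3 d.py 585 29 107 90
```

```text
-> (585.0, 29.0, 107.0, 90.0) shift cm [-0.22 -0.12  4.72] turn [ 0.1 -0.1  0.3]
```

Request:
servo_tool:
  plan:
    - [0.5,[-0.2,-0.1,1.5],[0,0,0.3]]
    - [0.5,[0,0,1.5],[0,0,0]]
    - [0.5,[0,0,0.8],[0,0,0]]
    - [0.5,[0,0,0],[0,0,0]]
    - [0.5,[0,0,0],[0,0,0]]

```text
time_s: 38.43
tool_pos: [0.5875, 0.0328, 0.1193]
tool_rot: [179.5, -0.1, 90.3]
force: [0.2, -0.5, -0.3]
grip_width: 0.0438
```

```bash
python3 d.py 585 29 107 90
```

```text
-> (585.0, 29.0, 107.0, 90.0) shift cm [-0.38 -0.27  1.23] turn [ 0.5 -0.1  0.3]
```

Correct the offset, lower, and close on the pin.

Request:
servo_tool:
  plan:
    - [0.5,[-0.4,-0.3,1.2],[0.5,0,0.3]]
    - [0.5,[0,0,0],[0,0,0]]
    - [0.5,[0,0,0.2],[0,0,0]]
    - [0,[0,0,0],[0,0,0]]
    - [0,[0,0,0],[0,0,0]]
    - [0,[0,0,0],[0,0,0]]
    - [0,[0,0,0],[0,0,0]]
    - [0,[0,0,0],[0,0,0]]
    - [0,[0,0,0],[0,0,0]]
    - [0,[0,0,0],[0,0,0]]
    - [0,[0,0,0],[0,0,0]]
  force: 25

```text
time_s: 39.35
tool_pos: [0.5837, 0.0287, 0.1072]
tool_rot: [-179.9, 0.0, 90.0]
force: [0.5, 0.1, -1.0]
grip_width: 0.0134
```

Request:
servo_tool:
  plan:
    - [0,[-0.8,0,0],[0,0,0]]
    - [0,[-0.9,0,0],[0,0,0]]
    - [0,[-0.9,0,0],[0,0,0]]
    - [0,[-0.9,0,0],[0,0,0]]
    - [0,[-0.8,0,0],[0,0,0]]
    - [0,[0,0,0],[0,0,0]]

```text
time_s: 39.85
tool_pos: [0.5844, -0.0154, 0.1072]
tool_rot: [-180.0, -0.3, 90.1]
force: [-0.7, 0.7, -0.1]
grip_width: 0.0131
```

Request:
servo_tool:
  plan:
    - [0,[-0.3,0,0],[0,0,0]]
    - [0,[-0.3,0,0],[0,0,0]]
    - [0,[0,0,0],[0,0,0]]

```text
time_s: 40.1
tool_pos: [0.5844, -0.0157, 0.1072]
tool_rot: [180.0, -0.8, 90.2]
force: [0.4, -1.0, -0.4]
grip_width: 0.0133
```

Request:
servo_tool:
  plan:
    - [0.5,[0,0,0],[0,0,0]]
    - [0.5,[0,0,0],[0,0,0]]
    - [0.5,[0,0,0],[0,0,0]]
    - [0.5,[0,0,0],[0,0,0]]
    - [0.5,[0,0,0],[0,0,0]]
    - [0.5,[0,0,-2],[0,0,0]]
    - [0.5,[0,0,-3],[0,0,0]]
    - [0.5,[0,0,-3],[0,0,0]]
    - [0.5,[0,0,-3],[0,0,0]]
    - [0.5,[-1,-3,-1],[0,0,0]]
    - [0.5,[0,-4,0],[0,0,0]]
    - [0.5,[0,-4,0],[0,0,0]]
    - [0.5,[0,-3,0],[0,0,0]]
    - [0.5,[0,0,0],[0,0,0]]

```text
time_s: 41.27
tool_pos: [0.4404, -0.0332, 0.2313]
tool_rot: [-179.9, -0.6, 90.1]
force: [0.2, 0.8, -0.4]
grip_width: 0.0437
```

Run:
```python
from m import *
o=env.get_obs(); print(o['qpos'].round(0),o['tool_pos'],o['tool_rot'])
t=cam('top'); s=cam('side')
a=cv2.resize(t['image'][90:165,190:340],(600,300),interpolation=cv2.INTER_CUBIC)
b=cv2.resize(s['image'][140:240,285:350],None,fx=3,fy=3,interpolation=cv2.INTER_CUBIC)
cv2.imwrite('pics/b10.png',np.hstack([a,b])) 
h=cv2.cvtColor(t['image'],cv2.COLOR_BGR2HSV); m=cv2.inRange(h,(12,110,100),(32,255,255))
for r in range(131,140): print(r,np.where(m[r,215:300])[0]+215)
m=cv2.inRange(h,(0,0,0),(180,255,60)); m[:,:295]=0; m[:,328:]=0; m[:95]=0; m[135:]=0
print('knob px',np.argwhere(m).min(0),np.argwhere(m).max(0))
```

```text
[ 55.  -8. -48. 109.  -7.  77.   9.] [ 0.44043263 -0.03318188  0.23127863] [-179.87263747   -0.59631455   90.05078029]
131 [257 258 259 260 261 262 263 264 265 272 273]
132 [256 257 258 260 261 262 263 264 265 270 271 272 273 274 275 276 279]
133 [256 257 258 259 260 261 262 263 264 265 270 271 272 273 274 275 276 277
 278 279 280 281 282 284 285]
134 [257 258 259 260 261 262 263 264 265 269 270 271 272 273 274 275 276 277
 278 279 280 281 282 283 284 285 286 287 288 289 290 291 294]
135 [255 256 257 258 259 260 261 262 263 264 265 269 270 271 272 273 274 275
 276 277 278 279 280 281 282 283 284 285 286 287 288 289 290 291 292 293
 294 295 297]
136 [243 244 245 246 247 248 249 250 251 252 255 257 258 259 260 261 262 263
 264 265 269 270 271 272 273 274 275 276 277 278 279 280 281 283 284 285
 286 287 288 289 290 291 292 293 294 295 296 297 299]
137 [243 244 245 246 247 248 249 250 251 252 253 255 257 258 259 260 261 262
 263 264 265 268 269 270 271 272 273 274 275 276 277 278 279 280 281 282
 283 284 285 286 287 288 289 290 291 292 293 294 295 296 297 298 299]
138 [243 244 245 246 247 248 249 250 251 252 253 255 256 257 258 259 260 261
 262 263 264 265 268 269 270 271 272 273 274 275 276 277 278 279 280 281
 282 283 284 285 286 287 288 289 290 291 293 294 295 296 297 298 299]
139 [244 245 246 247 248 249 250 251 252 254 255 256 257 259 260 261 262 263
 264 268 269 270 271 272 273 274 275 276 277 278 279 280 281 282 283 284
 285 286 287 288 289 290 291 292 293 294 295 296 297 298 299]
knob px [106 304] [123 319]
```

View pics/b10.png

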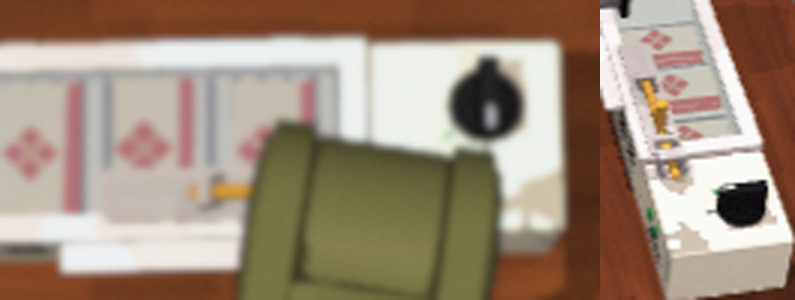

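The side crop shows the brass rod through the keeper at (675,170), so the bolt is home (44.4 mm of measured travel). The start knob is at top-view (311.5,114).

Request:
servo_tool:
  plan:
    - [0.5,[0,0,0],[0,0,-7]]
    - [0.5,[0,0,0],[0,0,-7]]
    - [0.5,[0,0,0],[0,0,-7]]
    - [0.5,[0,0,0],[0,0,-7]]
    - [0.5,[0,0,0],[0,0,-7]]
    - [0.5,[0,0,0],[0,0,-7]]
    - [0.5,[0,0,0],[0,0,-7]]
    - [0.5,[0,0,0],[0,0,-7]]
    - [0.5,[0,0,0],[0,0,-7]]
    - [0.5,[0,0,0],[0,0,-7]]
    - [0.5,[0,0,0],[0,0,-7]]
    - [0.5,[0,0,0],[0,0,-7]]
    - [0.5,[0,0,0],[0,0,-5]]
    - [0.5,[0,0,0],[0,0,0]]
    - [0.5,[0,0,0],[0,0,0]]

```text
time_s: 42.62
tool_pos: [0.4648, -0.0291, 0.229]
tool_rot: [178.0, 0.3, -178.3]
force: [-0.3, -0.3, -0.3]
grip_width: 0.0434
```

```bash
python3 d.py 639 -130 200 180;python3 -c "
from h import *
print(env.get_obs()['qpos'].round())"
```

```text
-> (639.0, -130.0, 200.0, 180.0) shift cm [-17.1  -10.7    2.61] turn [2.  0.2 1.7]
[ 47.  -4. -43. 106.  -5.  77.  97.]
```

Request:
servo_tool:
  plan:
    - [0.5,[-1.5,-1,0],[2,0.2,1.7]]
    - [0.5,[-3,-1.9,0],[0,0,0]]
    - [0.5,[-3,-1.9,0],[0,0,0]]
    - [0.5,[-3,-1.9,0],[0,0,0]]
    - [0.5,[-3,-1.9,0],[0,0,0]]
    - [0.5,[-1.5,-0.9,1],[0,0,0]]
    - [0.5,[0,0,2],[0,0,0]]
    - [0.5,[0,0,0],[0,0,0]]
    - [0.5,[0,0,0],[0,0,0]]

```text
time_s: 43.37
tool_pos: [0.6284, -0.1295, 0.1922]
tool_rot: [179.7, 0.0, 178.4]
force: [-0.3, 0.5, 1.0]
grip_width: 0.0436
```

```bash
python3 d.py 639 -130 130 180
```

```text
-> (639.0, -130.0, 130.0, 180.0) shift cm [-1.06 -0.05  6.22] turn [ 0.3  0.  -1.6]
```

Request:
servo_tool:
  plan:
    - [0.5,[-1.1,0,1.5],[0.3,0,-1.6]]
    - [0.5,[0,0,2],[0,0,0]]
    - [0.5,[0,0,1.5],[0,0,0]]
    - [0.5,[0,0,0],[0,0,0]]
    - [0.5,[0,0,0],[0,0,0]]

```text
time_s: 43.78
tool_pos: [0.6413, -0.1281, 0.1452]
tool_rot: [-179.9, 0.3, 179.9]
force: [-0.5, 0.5, 0.5]
grip_width: 0.0434
```

```bash
python3 d.py 639 -130 92 180
```

```text
-> (639.0, -130.0, 92.0, 180.0) shift cm [ 0.25 -0.18  5.32] turn [-0.1  0.3 -0.1]
```

Request:
servo_tool:
  plan:
    - [0.5,[0.3,-0.2,1.5],[0,0.3,0]]
    - [0.5,[0,0,2],[0,0,0]]
    - [0.5,[0,0,1.0],[0,0,0]]
    - [0.5,[0,0,0],[0,0,0]]
    - [0.5,[0,0,0],[0,0,0]]

```text
time_s: 44.2
tool_pos: [0.6401, -0.1305, 0.1034]
tool_rot: [-179.8, 0.3, 179.8]
force: [-0.5, 0.1, -0.1]
grip_width: 0.0434
```

```bash
python3 d.py 639 -130 92 180
```

```text
-> (639.0, -130.0, 92.0, 180.0) shift cm [0.11 0.05 1.14] turn [-0.2  0.3 -0.2]
```

Lower and close; 40 N grip.

Request:
servo_tool:
  plan:
    - [0.5,[0.1,0,1.1],[-0.2,0.3,-0.2]]
    - [0.5,[0,0,0],[0,0,0]]
    - [0,[0,0,0],[0,0,0]]
    - [0,[0,0,0],[0,0,0]]
    - [0,[0,0,0],[0,0,0]]
    - [0,[0,0,0],[0,0,0]]
    - [0,[0,0,0],[0,0,0]]
    - [0,[0,0,0],[0,0,0]]
    - [0,[0,0,0],[0,0,0]]
    - [0,[0,0,0],[0,0,0]]
    - [0,[0,0,0],[0,0,0]]
  force: 40

```text
time_s: 45.12
tool_pos: [0.641, -0.1307, 0.095]
tool_rot: [-179.9, 0.3, 180.0]
force: [-0.2, -1.4, -0.8]
grip_width: 0.0135
```

Request:
servo_tool:
  plan:
    - [0,[0,0,0],[0,0,5]]
    - [0,[0,0,0],[0,0,6]]
    - [0,[0,0,0],[0,0,6]]
    - [0,[0,0,0],[0,0,6]]
    - [0,[0,0,0],[0,0,6]]
    - [0,[0,0,0],[0,0,6]]
    - [0,[0,0,0],[0,0,6]]
    - [0,[0,0,0],[0,0,6]]

```text
time_s: 45.78
tool_pos: [0.6427, -0.1269, 0.095]
tool_rot: [179.6, 0.2, 131.2]
force: [2.9, 0.1, -2.1]
grip_width: 0.0134
```

Request:
servo_tool:
  plan:
    - [0,[0,0,0],[0,0,4]]
    - [0,[0,0,0],[0,0,4]]
    - [0,[0,0,0],[0,0,3]]
    - [0,[0,0,0],[0,0,2]]
    - [0,[0,0,0],[0,0,2]]
    - [0,[0,0,0],[0,0,2]]

```text
time_s: 46.28
tool_pos: [0.6423, -0.1257, 0.0949]
tool_rot: [179.7, 0.3, 114.4]
force: [-0.2, -1.7, -0.4]
grip_width: 0.0169
```

```bash
python3 -c "
from h import *
o=env.get_obs();print(o['qpos'].round(),o['tool_rot'],o['tool_pos'],o['wrist_torque'],o['force'],o['grip_width'])"
```

```text
[ 30.  26. -28.  91.  13.  66.  24.] [179.73040235   0.33918404 114.35431807] [ 0.64232616 -0.12570881  0.09489087] [-0.36812705 -0.09949262  1.33261071] [-0.19366794 -1.73509411 -0.44139783] 0.01688475756921531
```

Request:
servo_tool:
  plan:
    - [0,[0,0,0],[0,0,0]]
    - [0,[0,0,0],[0,0,0]]
    - [0,[0,0,0],[0,0,0]]
    - [0,[0,0,0],[0,0,0]]

```text
time_s: 46.62
tool_pos: [0.6423, -0.1257, 0.0949]
tool_rot: [179.8, 0.5, 115.0]
force: [-0.5, -0.1, -0.3]
grip_width: 0.0169
```

Run:
```python
from m import *
o=env.get_obs();print(o['tool_rot'],o['tool_pos'],o['wrist_torque'],o['grip_width'])
s=cam('side')
cv2.imwrite('pics/k11.png',cv2.resize(s['image'][140:250,280:390],None,fx=5,fy=5,interpolation=cv2.INTER_CUBIC))
```

```text
[179.82895515   0.51143529 114.96934395] [ 0.64229938 -0.12569454  0.09486445] [-0.20221805 -0.0844927   1.19859582] 0.01685389647526367
```

View pics/k11.png

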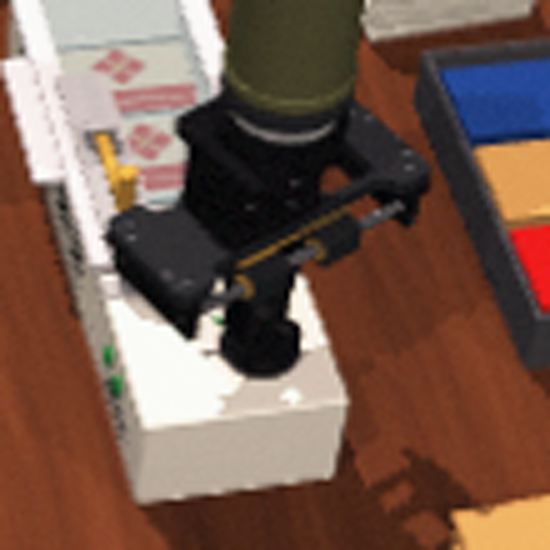

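The wrist torque of 1.2 N m, far above the 0.23 N m spring, and the pads turning past the bar show the knob is at its stop. It has been held over 0.3 s. Now I ease it back and release.

Request:
servo_tool:
  plan:
    - [0,[0,0,0],[0,0,-6]]
    - [0,[0,0,0],[0,0,-6]]
    - [0,[0,0,0],[0,0,-6]]
    - [0,[0,0,0],[0,0,-6]]
    - [0,[0,0,0],[0,0,-6]]
    - [0,[0,0,0],[0,0,-6]]
    - [0,[0,0,0],[0,0,-6]]
    - [0,[0,0,0],[0,0,-6]]
    - [0.6,[0,0,0],[0,0,-4]]
    - [0.6,[0,0,0],[0,0,0]]
    - [0.6,[0,0,0],[0,0,0]]
    - [0.6,[0,0,0],[0,0,0]]
    - [0.6,[0,0,0],[0,0,0]]
    - [0.6,[0,0,-1.5],[0,0,0]]
    - [0.6,[0,0,-3],[0,0,0]]
    - [0.6,[0,0,-4],[0,0,0]]
    - [0.6,[0,0,-4],[0,0,0]]
    - [0.6,[0,0,-2],[0,0,0]]
    - [0.6,[4,-1,0],[0,0,0]]
    - [0.6,[4,-1,0],[0,0,0]]

```text
time_s: 48.33
tool_pos: [0.5602, -0.1274, 0.2417]
tool_rot: [179.3, -0.3, 167.0]
force: [-0.9, -0.8, 0.3]
grip_width: 0.0521
```

Request:
servo_tool:
  plan:
    - [0.6,[4,0,0],[0,0,0]]
    - [0.6,[4,0,0],[0,0,0]]
    - [0.6,[1,0,0],[0,0,0]]
    - [0.6,[0,0,0],[0,0,0]]
    - [0.6,[0,0,0],[0,0,0]]

```text
time_s: 48.75
tool_pos: [0.4639, -0.1059, 0.2427]
tool_rot: [179.5, -0.2, 166.3]
force: [0.1, -0.5, 0.0]
grip_width: 0.0521
```

Run:
```python
from m import *
o=env.get_obs();print(o['tool_rot'],o['tool_pos'],o['force'])
s=cam('side');t=cam('top')
a=cv2.resize(s['image'][95:255,230:360],None,fx=2.9,fy=2.9,interpolation=cv2.INTER_CUBIC)
b=cv2.resize(t['image'][80:240,90:340],None,fx=1.6,fy=2.9,interpolation=cv2.INTER_CUBIC)
print(a.shape,b.shape)
cv2.imwrite('pics/f12.png',np.hstack([a,b])[:,:800])
```

```text
[179.52543961  -0.23618446 166.33203833] [ 0.46386948 -0.10592279  0.24265204] [ 0.0962111  -0.50998801  0.0355118 ]
(464, 377, 3) (464, 400, 3)
```

View pics/f12.png

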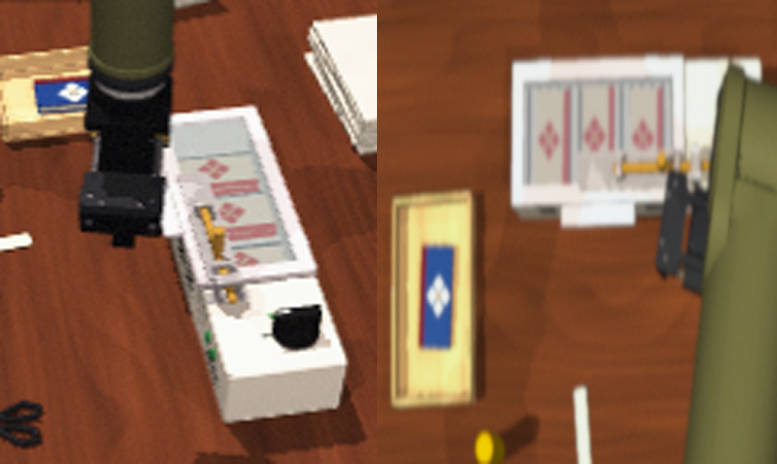

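The final look shows the lid shut over three cream notebooks and the rod through the keeper (230,295). The knob is back in line with the chest (297,325), and the blue notebook is flat in the tray. The arm touches nothing, so I'm handing in.

```bash
python3 -c "
from cell import env
print(env.sign_off())"
```

```text
the job is handed in; nothing more can be done
None
```

The job is done and handed in at about 49 s on the robot's clock; signing off gives no verdict. The one blue notebook present went into the tray. All three cream ones lie side by side on the chest floor; the right-hand one was set down near the middle and pushed into its slot to clear the keeper.

- **Lid:** it was pressed down until the fingertips were at 85 mm, the height of the shut lid's top face. It looks fully shut in both views.
- **Bolt:** the knob was gripped and moved 44.4 mm until it stopped, and the rod shows through the keeper.
- **Start knob:** it was turned clockwise and held for over 0.3 s with about 1.2 N m at the wrist, against 0.23 N m for the spring at its stop. The tool turned about 65° in all, so the pads slipped round the bar some 14° past the stop. The knob's own angle could not be read directly. It is now back in line with the chest.
- **Last pictures:** the notebooks are flat, the arm is clear of everything, and no check failed or disagreed. The arm never went near the glue jar, though the last crops did not include it.

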